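Knock the stuck stopper out of the bean tube

ROBOT

A 7-joint arm with a two-finger parallel gripper is mounted at the origin on the work surface. World frame = base frame: x ahead of the robot, y to its left, z up, the work surface at z = 0. Lengths are in m, angles in rad, forces in N, time in s.
With the tool pointing down it reaches from about 0.425 to 0.975 m from the base axis. Payload 16.7 kg.
Tool frame: the origin (TCP) lies on the centre line of the jaws, within the pads' length; the fingertips stand 8 mm ahead of it and the grasp point (between the pads) lies 11 mm behind it; z points along the fingers, y is the direction in which the jaws open and shut (so a half turn about z gives the same grasp; the last joint's range is limited). The gripper opens to 85 mm and grips with 20 to 120 N. Pads are 22 mm wide; open, the fingers measure 114 mm over their backs; the gripper's body (76 mm by 85 mm) begins 54 mm behind the grasp point. The pads swing forward as they close: fully open they stand 13 mm farther back than shut.
Start: joints at [1.153, 0.426, 0.074, 1.606, -0.034, 1.111, -0.067], TCP at [0.179, -0.651, 0.239] pointing down, gripper open.
Joint ranges: [-2.85, 2.85], [-0.5, 2.14], [-1.23, 1.37], [0.21, 2.46], [-1.02, 4.16], [0.16, 2.05], [-2.73, 2.73]. Speed limits (rad/s): [1.89, 1.89, 2.39, 2.39, 3.01, 3.01, 3.01].

INTERFACE

Orientations are given as a rotation vector (axis times angle).
In Python, from workcell import manip gives the robot as it stands.
- The arm moves only by the tool play_rows, never from a script. Its argument "steps" is a list of rows, each a list of 7 numbers: the turn, a rotation vector about the tool's x, y, z in rad, then the shift along the tool's x, y, z in m, then the opening, from 0 (shut) to 1 (fully open). In form: [[wx, wy, wz, tx, ty, tz, claw], ...]. A call has 1 to 5 rows; each row shifts and turns the commanded pose from where the row before left it, along the tool's axes as they then stand; what a row does not reach is not made up. A row lasts 1/12 s, in which the tool goes at most 41.7 mm and 7.16 degrees, less where a joint would pass 70% of its speed; a pose out of reach is approached as far as the arm can. A call with a gripper value outside its range is refused whole. The fingers move at their own pace and stop on an object; "newtons" is the grip in N (left out, the last holds). Time passes only in rows, so rows that do not move let the fingers close. It gives the time, the measured TCP pose, the force and the opening at its end, in the units of the state.
- manip.get_obs(): the state, without advancing time (a new reading comes with each control period).
- manip.camera(name): name is "scene" or "top"; returns a dict with "image" (480x640x3 uint8, red, green, blue), "vfov" (degrees; the focal length in pixels is half the picture's height over the tangent of half this angle, whatever the lens; pixels are square), "cx", "cy" (the principal point, pixels), "k1" (the pictures are not rectified: a ray, as slopes to the right and down, at radius r is drawn at 1 + k1 r^2 times it, then the intrinsics apply), "position" and "attitude" of the camera in the world. Camera axes: x right, y up, looking along -z (the intrinsics and any distortion apply to the point x, -y, -z); pixel columns grow to the right and rows downward; lengths in m; the calibration is good to about 2 mm. A picture is of the moment at which its call begins. There is no depth.
- manip.finish_job(): hands the job in, once; it reports no verdict.
The state is a dict: "time": time; "joint_positions": joint angles; "qvel": joint speeds; "joint_torque": joint torques, N m; "tcp_pos": TCP position; "ee_rot": TCP orientation; "ft_force": force on the tool from outside, world axes, zero at the start; "torque": the same for the moment, N m; "finger_gap": opening from 0.0 (shut) to 1.0 (fully open).
Only numpy, scipy, OpenCV 4.12 (cv2) and the standard library are available. Lean on these libraries where they do the work, as an engineer would, in place of code of your own. Each camera call takes 0.05 s, during which the arm holds its last target.

TASK

A cork stopper is stuck inside the clear bean tube. Stand the empty steel tub on the counter under the tube's plain end, then take the push rod from its rest and, going in through the end with the thick steel collar, push the stopper out so that it drops into the tub; finally lay the rod back on its rest and leave the tub where it stands. Do not touch the stopper with the gripper, and leave the cups, pitcher, jar and tamper where they are.

Things in the scene. Friction and masses are not known exactly. Their poses are not given: they have to be found in the camera images.
- stand: Clear bean tube fixed on a wooden block (60 mm along it, 85 mm wide). Origin on the counter under the tube's middle; +x is the push direction along the tube, z up. Tube: 100 mm long (x -50 to +50), 60 mm outside, 50 mm bore, axis 85 mm and underside 55 mm above the counter; it overhangs the block by 20 mm at each end, so the tub fits under. A steel spring housing on its roof is 128 mm high.
- entry (a point): Centre of the outer face of the steel collar on the tube axis, 85 mm above the counter (stand x = -50); axes as the stand. The collar is 10 mm thick, 72 mm outside, with a 36 mm round hole: the rod's shaft passes it, the stopper does not.
- outlet (a point): Centre of the plain, fully open end of the tube on its axis (stand x = +50), 85 mm above the counter. A stopper pushed half out tips and falls.
- drop (a point): Point on the counter 50 mm beyond the plain end, under the line of the tube axis: a good place for the centre of the tub. There the tub's near wall lies 7 mm in under the tube, so it must come in from the side, below the tube.
- stopper: Cork stopper, a cylinder 44 mm in diameter, 50 mm long, about 50 g, lying in the bore near the tube's middle. Origin at its centre, x along its axis. A sprung rubber shoe in the tube's roof presses on it and hangs to 17 mm above the tube axis: pushing it takes roughly 8 to 16 N until it has passed the shoe (25 to 40 mm of travel), then almost nothing.
- rod: Push rod lying level on its rest, 200 mm long, about 0.3 kg: a steel handle 34 mm in diameter, 70 mm long, then a wooden shaft 20 mm in diameter, 130 mm long. Origin on the axis at the middle of the handle (balance point 10 mm from it, towards the shaft); +x along the axis to the tip at x = +165 mm.
- tip (a point): Centre of the flat end of the rod's wooden shaft.
- rest: Rod rest, fixed: wooden base 190 x 60 x 8 mm with two open steel V notches, 10 mm wide under the handle's butt (centre x = -29 mm) and 12 mm wide under the shaft (x = +115 mm); the handle's middle is free for the fingers. Origin on the counter below the handle's middle, +x towards the tip, z up. A rod lying in it has its origin 60 mm above this origin, its axis along x.
- tub: Empty open square steel tub, 115 x 115 mm outside, 45 mm high, walls and floor about 8 mm thick, about 0.3 kg. Origin at the centre of its underside, z up; sides along its x and y.
- cup_a: Bystander: white mug 72 mm wide, 60 mm high, beyond the lane before the tube's collar. Origin under its centre.
- pitcher: Bystander: steel milk pitcher 84 mm wide with a side handle, 110 mm high, standing behind the tube. Origin under its centre.
- cup_b: Bystander: white cup 72 mm wide, 60 mm high, beyond the plain end, off to the far side. Origin under its centre.
- jar: Bystander: jar 84 mm wide, 120 mm high, at the far left. Origin under its centre.
- tamper: Bystander: steel tamper 54 mm wide, 80 mm high, near right. Origin under its centre.
- cup_c: Bystander: white cup 68 mm wide, 55 mm high, at the far right. Origin under its centre.

How it is judged:
On the way, in this order (a step that is already met when the one before it is completed fails the run):
1. the tub stands on the counter under the plain end of the tube, the stopper still stuck in the tube (horizontal distance between tub and drop below 0.05 m and angle between tub's own z axis and vertical below 0.08 rad and height (world z) of tub below 0.008 m and x of stopper in the frame of stand below 0.03 m), for 0.2 s.
2. the rod, inside the tube, has pushed the stopper at least 15 mm along (contact force between rod and stopper above 0.5 N and distance of stopper from where it was at the start of the episode above 0.015 m and x of tip in the frame of stand above -0.045 m and distance between stopper and stand below 0.14 m).
3. the stopper lies in the tub (x of stopper in the frame of tub between -0.05 and 0.05 m and y of stopper in the frame of tub between -0.05 and 0.05 m and z of stopper in the frame of tub below 0.05 m and angle between tub's own z axis and vertical below 0.08 rad and height (world z) of tub below 0.008 m), for 0.2 s.
At the end, for the whole second after the job is handed in: The stopper lies at rest inside the tub; the tub stands flat on the counter under the tube's plain end (centre within 65 mm of the drop point); the rod lies still in both notches of its rest, tip the same way as before, within 25 mm lengthwise and 12 mm sideways of its first place (all of step 3 and horizontal distance between tub and drop below 0.065 m and linear speed of stopper below 0.03 m/s and x of rod in the frame of rest between -0.025 and 0.025 m and y of rod in the frame of rest between -0.012 and 0.012 m and z of rod in the frame of rest between 0.052 and 0.068 m and angle between the x axis of rod and the x axis of rest, either way round below 0.12 rad and linear speed of rod below 0.02 m/s); the robot touches nothing.
It fails at once if the gripper touches the stopper (contact force between the fingers and stopper above 0.5 N).
It fails at once if a bystander is moved more than 30 mm or tipped (distance of any of cup_a, pitcher, cup_b, jar, tamper, cup_c from where it was at the start of the episode above 0.03 m or angle between any of cup_a, pitcher, cup_b, jar, tamper, cup_c's own z axis and vertical above 0.3 rad).
It also fails if it takes over 72 s, if anything falls off the work surface, if the arm or the gripper's body presses on something with over 40 N, if the wrist force passes 120 N, or if a joint passes its speed limit or range.

## Working session

There is one attempt and no reset: what is moved stays moved. The work goes in short steps, Python scripts to look and compute and a tool call to move; the robot and the scene stay as the last step left them, time stands still between calls to the robot, and variables do not carry over. Pictures are saved under pics/ and viewed, and the job is handed in when it is done.

Besides the shell and the picture viewer there is one more tool, called after "Emit:" as name(argument=value, ...), one argument or row to a line, values as JSON. play_rows: Moves the arm, as the interface text tells. Its arguments: {"type":"object","properties":{"steps":{"type":"array","items":{"type":"array","items":{"type":"number"}}},"newtons":{"type":"number"}},"required":["steps"]}

```bash
mkdir -p pics; ls
python3 - <<'E'
from workcell import manip
import cv2
o=manip.get_obs(); print(o)
for n in("scene","top"):
    c=manip.camera(n); cv2.imwrite(f"pics/{n}0.png",c["image"][:,:,::-1]); print(n,{k:v for k,v in c.items() if k!="image"})
E
```

```text
pics
{'time': 0.0, 'joint_positions': array([ 1.15350371,  0.42673143,  0.07383796,  1.60660265, -0.03412347,
        1.11079244, -0.06710562]), 'qvel': array([ 0.00096323, -0.00018251, -0.00102587,  0.00093691, -0.00160168,
        0.00210676, -0.00112799]), 'joint_torque': array([-1.98664377e-03, -9.49848533e+01,  3.76035959e+00, -4.63526666e+01,
        1.92865479e-02,  1.00480369e-02,  8.76460462e-06]), 'tcp_pos': array([ 0.17849079, -0.65056506,  0.2386125 ]), 'ee_rot': array([-3.11223911e+00, -4.19168912e-01,  3.72679298e-04]), 'ft_force': array([0.33382658, 0.33475946, 0.22523006]), 'torque': array([-0.02284838,  0.02936446, -0.02699992]), 'finger_gap': 1.0012541443626806}
scene {'vfov': 49.49175894874495, 'cx': 317.90796426390887, 'cy': 236.53480617207302, 'k1': -0.014231009977208955, 'position': array([1.47396833, 0.51311757, 0.88629838]), 'attitude': array([0.55739508, 0.91812936, 1.8892106 ])}
top {'vfov': 43.36726541222221, 'cx': 329.8239403875187, 'cy': 238.5638862166012, 'k1': 0.028044530869290752, 'position': array([0.32903051, 0.02928138, 1.36671763]), 'attitude': array([ 0.15126085, -0.13463498, -1.58969796])}
```

View pics/scene0.png

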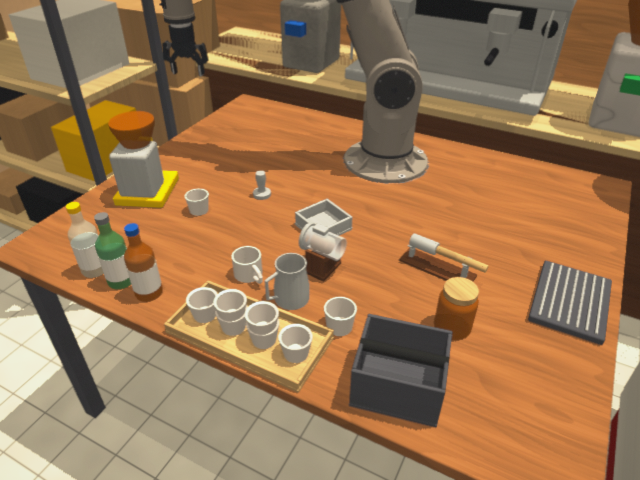

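View pics/top0.png

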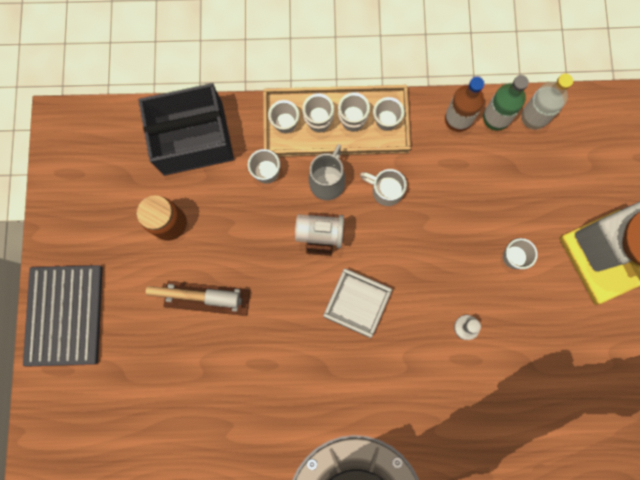

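```bash
cat > h.py <<'E'
import numpy as np, cv2
from scipy.spatial.transform import Rotation as R
from workcell import manip
def K(c):
    f=240/np.tan(np.radians(c["vfov"])/2)
    return np.array([[f,0,c["cx"]],[0,f,c["cy"]],[0,0,1.]]),np.array([c["k1"],0,0,0,0.])
def ray(c,uv):
    k,d=K(c); p=cv2.undistortPoints(np.array(uv,float).reshape(-1,1,2),k,d).reshape(-1,2)
    v=np.c_[p[:,0],-p[:,1],-np.ones(len(p))]
    return R.from_rotvec(c["attitude"]).apply(v)
def plane(c,uv,z):
    v=ray(c,uv); o=c["position"]; return o+v*((z-o[2])/v[:,2])[:,None]
def proj(c,P):
    k,d=K(c); q=R.from_rotvec(c["attitude"]).inv().apply(np.atleast_2d(P)-c["position"])*[1,-1,-1]
    return cv2.projectPoints(q,np.zeros(3),np.zeros(3),k,d)[0].reshape(-1,2)
def crop(c,name,x0,y0,w,h,s):
    cv2.imwrite("pics/"+name,cv2.resize(c["image"][y0:y0+h,x0:x0+w,::-1],None,fx=s,fy=s,interpolation=cv2.INTER_CUBIC))
def tri(c1,uv1,c2,uv2):
    a=ray(c1,uv1)[0];b=ray(c2,uv2)[0]
    A=np.c_[a,-b]; t=np.linalg.lstsq(A,c2["position"]-c1["position"],rcond=None)[0]
    p=c1["position"]+a*t[0];q=c2["position"]+b*t[1]; return (p+q)/2,np.linalg.norm(p-q)
def pose():
    o=manip.get_obs(); return np.array(o["tcp_pos"]),R.from_rotvec(o["ee_rot"]),o
E
python3 - <<'E'
from h import *
t=manip.camera("top"); s=manip.camera("scene")
crop(t,"t1.png",280,190,130,160,5) if 0 else crop(t,"t1.png",280,195,140,150,4)
crop(t,"t2.png",130,270,130,60,6)
crop(s,"s1.png",280,190,100,100,6)
crop(s,"s2.png",390,220,110,75,7)
E
```

```text
(no output)
```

View pics/t1.png

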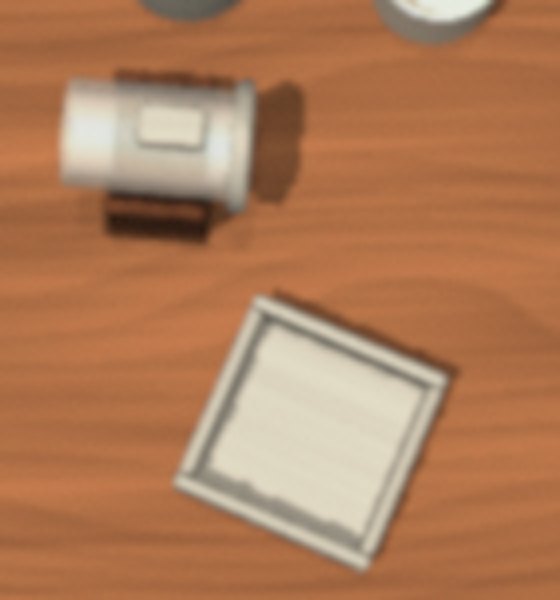

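View pics/t2.png

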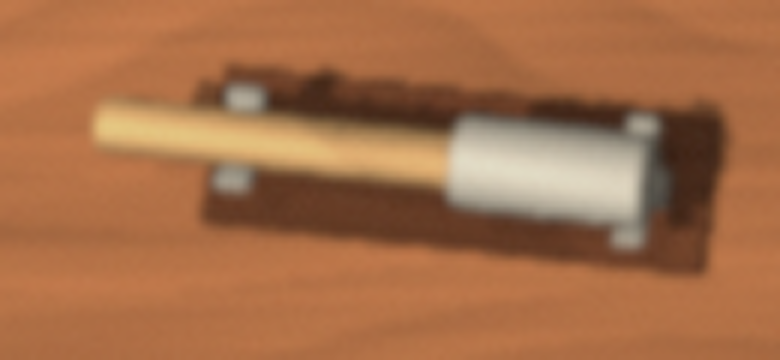

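View pics/s1.png

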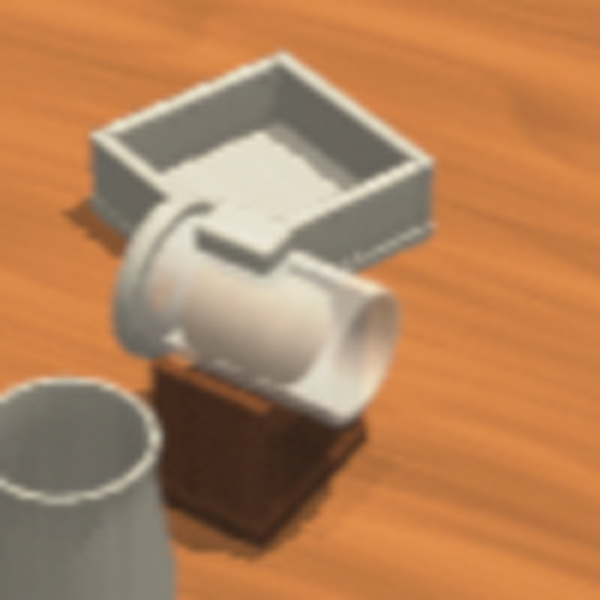

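View pics/s2.png

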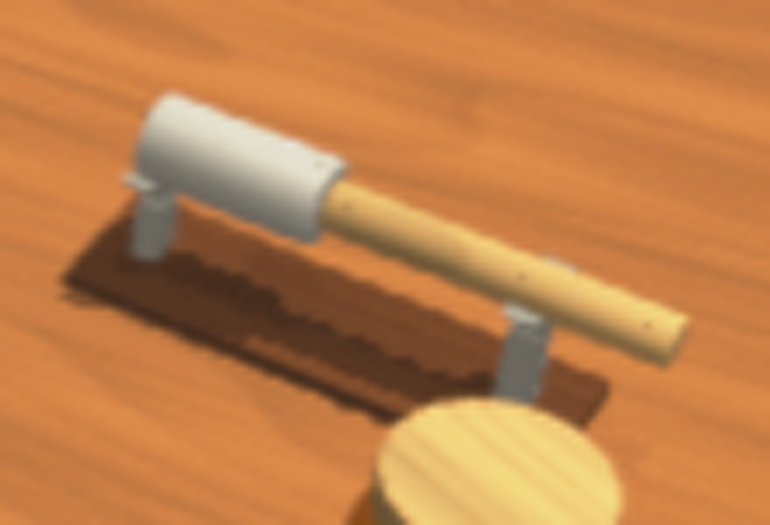

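Run:
```python
from h import *
t=manip.camera("top"); s=manip.camera("scene")
T=lambda L,x0,y0,k:[((x+.5)/k-.5+x0,(y+.5)/k-.5+y0) for x,y in L]
tub=plane(t,T([(260,298),(452,377),(368,568),(177,484)],280,195,4),.045)
print("tub",tub,tub.mean(0),[np.linalg.norm(tub[i]-tub[i-1]) for i in range(4)],[np.degrees(np.arctan2(*(tub[i]-tub[i-1])[1::-1])) for i in range(4)])
p=plane(t,T([(66,132),(252,146)],280,195,4),.085)
print("tube ends",p,np.linalg.norm(p[0]-p[1])); d=p[0]-p[1]; print(np.degrees(np.arctan2(d[1],d[0])))
r=plane(t,T([(97,126),(650,180),(450,162)],130,270,6),.06); print("rod",r,np.linalg.norm(r[0]-r[1])); d=r[0]-r[1]; print(np.degrees(np.arctan2(d[1],d[0])))
# triangulated checks
print("plain end", tri(t,T([(66,132)],280,195,4),s,T([(368,352)],280,190,6)))
print("tip", tri(t,T([(97,126)],130,270,6),s,T([(675,340)],390,220,7)))
```

```text
tub [[ 0.50238994  0.0094248   0.045     ]
 [ 0.45634193 -0.09440282  0.045     ]
 [ 0.35433176 -0.04483771  0.045     ]
 [ 0.40167641  0.0572868   0.045     ]] [ 0.42868501 -0.01813223  0.045     ] [np.float64(0.11150778930595712), np.float64(0.1135807856052748), np.float64(0.11341417620857895), np.float64(0.1125652330305039)] [np.float64(-25.418428650924916), np.float64(-113.91750097608511), np.float64(154.08562136798392), np.float64(65.12768572547266)]
tube ends [[0.59026932 0.11265494 0.085     ]
 [0.58002058 0.01211448 0.085     ]] 0.10106147615291769
84.17957256187327
rod [[0.46417577 0.44218981 0.06      ]
 [0.43971973 0.24218326 0.06      ]
 [0.44797934 0.31442141 0.06      ]] 0.20149619640527203
83.0286962325901
plain end (array([0.58902503, 0.11299407, 0.08972214]), np.float64(0.0014098205886862076))
tip (array([0.46428482, 0.43993628, 0.06252099]), np.float64(0.002897511899289271))
```

```bash
cat > ov.py <<'E'
from h import *
import sys
ST=(np.array([.5845,.0615]),np.radians(84.2)); RO=(np.array([.4440,.2762]),np.radians(83.0))
def fr(F,P):
    P=np.array(P,float);c,s=np.cos(F[1]),np.sin(F[1])
    return np.c_[F[0][0]+c*P[:,0]-s*P[:,1],F[0][1]+s*P[:,0]+c*P[:,1],P[:,2]]
def circ(x,r,z):
    a=np.linspace(0,2*np.pi,60); return [(x,r*np.cos(q),z+r*np.sin(q)) for q in a]
def draw(name,c,box,k,L):
    im=cv2.resize(c["image"][box[1]:box[1]+box[3],box[0]:box[0]+box[2],::-1],None,fx=k,fy=k,interpolation=cv2.INTER_CUBIC)
    for F,P,col in L:
        q=((proj(c,fr(F,P))-box[:2]+.5)*k-.5).astype(int)
        cv2.polylines(im,[q.reshape(-1,1,2)],False,col,1)
    cv2.imwrite("pics/"+name,im)
if __name__=="__main__":
    t=manip.camera("top"); s=manip.camera("scene")
    st=[(ST,circ(50,30,85),(0,0,255)),(ST,circ(50,25,85),(0,0,255)),(ST,circ(-50,36,85),(255,0,0)),(ST,circ(-40,36,85),(255,0,0)),(ST,[(-50,0,85),(50,0,85)],(0,255,0)),
     (ST,[(-30,-42.5,0),(30,-42.5,0),(30,42.5,0),(-30,42.5,0),(-30,-42.5,0)],(255,255,0))]
    ro=[(RO,circ(-35,17,60),(0,0,255)),(RO,circ(35,17,60),(0,0,255)),(RO,circ(165,10,60),(255,0,0)),(RO,[(-35,0,60),(165,0,60)],(0,255,0))]
    st=[(F,np.array(P)/1000,c) for F,P,c in st]; ro=[(F,np.array(P)/1000,c) for F,P,c in ro]
    g=sys.argv[1]
    draw(g+"a.png",t,(280,195,140,100),5,st); draw(g+"b.png",s,(280,200,100,100),6,st)
    draw(g+"c.png",t,(130,270,130,60),6,ro); draw(g+"d.png",s,(390,220,110,75),7,ro)
E
python3 ov.py o1
python3 - <<'E'
import cv2,numpy as np
a=[cv2.imread(f"pics/o1{x}.png") for x in "abcd"]
a=[cv2.resize(i,(400,300)) if 0 else i for i in a]
def pad(i,w,h):
    k=min(w/i.shape[1],h/i.shape[0]); i=cv2.resize(i,None,fx=k,fy=k); o=np.zeros((h,w,3),np.uint8); o[:i.shape[0],:i.shape[1]]=i; return o
p=[pad(i,400,300) for i in a]
E
```

```text
(no output)
```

View pics/o1a.png

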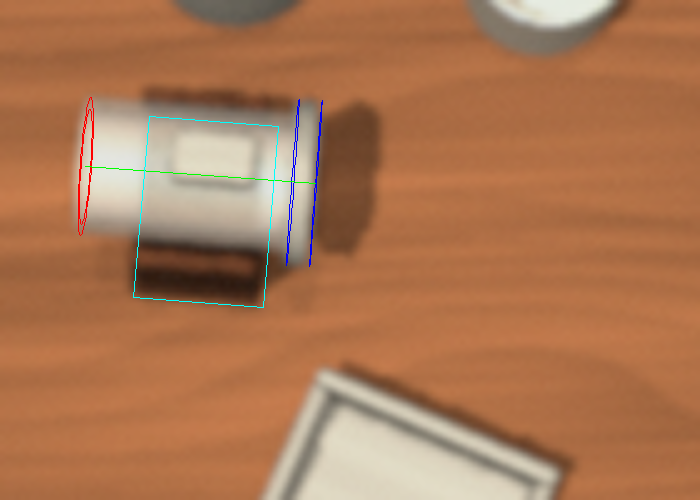

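View pics/o1b.png

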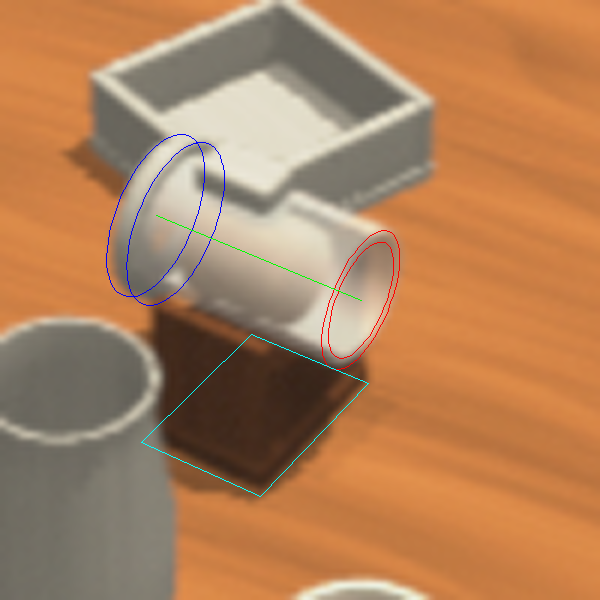

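View pics/o1c.png

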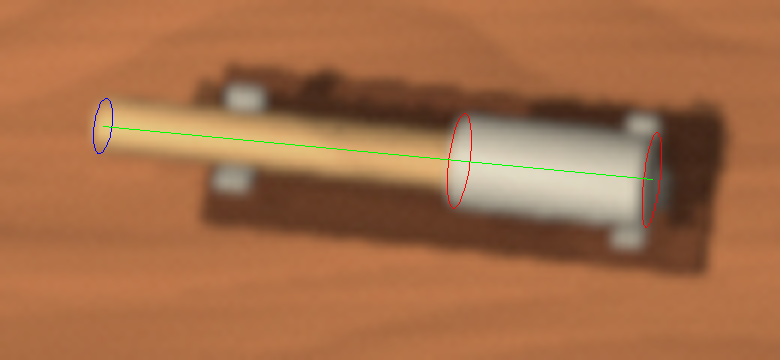

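View pics/o1d.png

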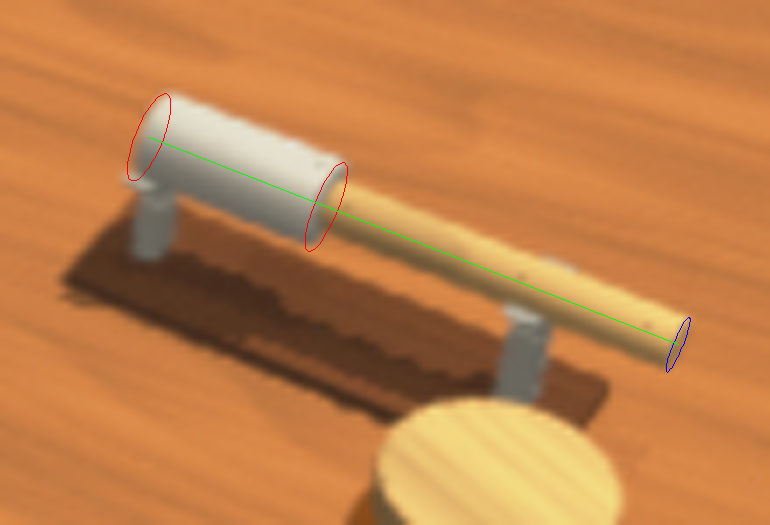

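Run:
```python
from h import *
t=manip.camera("top")
for n,uv,z in [("cup_a",(390,187),.06),("pitcher",(327,174),.11),("cup_b",(264,165),.06),("jar",(155,213),.12),("tamper",(467,329),0),("restbaseR",(248.5,302),.008)]:
    print(n,plane(t,[uv],z)[0].round(3))
c,s=np.cos(np.radians(84.2)),np.sin(np.radians(84.2))
print("drop+3mm",.5845+.103*c,.063+.103*s)
p,Rt,o=pose()
# target 1: above tub wall, tool y along 65.1deg
print(p,Rt.as_matrix().round(3))
w=np.array([.452,.033])+(-.004)*np.array([np.cos(np.radians(65.1)),np.sin(np.radians(65.1))]); print("wall mid",w)
print("shift in tool axes", Rt.inv().apply(np.r_[w,.13]-p))
```

```text
cup_a [ 0.683 -0.097  0.06 ]
pitcher [0.702 0.043 0.11 ]
cup_b [0.741 0.185 0.06 ]
jar [0.622 0.409 0.12 ]
tamper [ 0.367 -0.26   0.   ]
restbaseR [0.438 0.227 0.008]
drop+3mm 0.5949087986098435 0.16547271300936517
[ 0.17854726 -0.65089092  0.23923183] [[ 0.964  0.265 -0.   ]
 [ 0.265 -0.964  0.   ]
 [ 0.    -0.    -1.   ]]
wall mid [0.45031586 0.02937182]
shift in tool axes [ 0.44202489 -0.58413046  0.10932875]
```

Emit:
play_rows(
  steps=[
    [0,0,0,0.036,-0.019,0,1],
    [0,0,0,0.036,-0.019,0,1],
    [0,0,0,0.036,-0.019,0,1],
    [0,0,0,0.036,-0.019,0,1],
    [0,0,0,0.036,-0.019,0,1],
  ],
)

```text
time: 0.87
tcp_pos: [0.3281, -0.5102, 0.2395]
ee_rot: [3.113, 0.419, 0.0]
ft_force: [0.4, -0.9, -0.1]
finger_gap: 1.001
```

Emit:
play_rows(
  steps=[
    [0,0,0,0.036,-0.019,0,1],
    [0,0,0,0.017,-0.036,0,1],
    [0,0,0,0.017,-0.036,0,1],
    [0,0,0,0.017,-0.036,0,1],
    [0,0,0,0.017,-0.036,0,1],
  ],
)

```text
time: 1.28
tcp_pos: [0.3843, -0.3251, 0.2394]
ee_rot: [3.113, 0.419, 0.0]
ft_force: [1.1, -0.7, 0.2]
finger_gap: 1.004
```

Emit:
play_rows(
  steps=[
    [0,0,-0.12,0,0,0,1],
    [0,0,-0.12,0,0,0,1],
    [0,0,-0.12,0,0,0,1],
    [0,0,-0.12,0,0,0,1],
    [0,0,-0.12,0,0,0,1],
  ],
)

```text
time: 1.7
tcp_pos: [0.3843, -0.3269, 0.2395]
ee_rot: [2.846, 1.329, 0.0]
ft_force: [-0.4, 0.3, -0.5]
finger_gap: 0.995
```

Emit:
play_rows(
  steps=[
    [0,0,-0.12,0,0,0,1],
    [0,0,-0.12,0,0,0,1],
    [0,0,-0.12,0,0,0,1],
    [0,0,-0.12,0,0,0,1],
    [0,0,-0.12,0,0,0,1],
  ],
)

```text
time: 2.12
tcp_pos: [0.3842, -0.327, 0.2395]
ee_rot: [2.327, 2.111, 0.0]
ft_force: [-0.3, 1.0, 0.2]
finger_gap: 0.997
```

Emit:
play_rows(
  steps=[
    [0,0,-0.12,0,0,0,1],
    [0,0,-0.12,0,0,0,1],
    [0,0,-0.12,0,0,0,1],
    [0,0,-0.12,0,0,0,1],
    [0,0,-0.12,0,0,0,1],
  ],
)

```text
time: 2.53
tcp_pos: [0.3842, -0.327, 0.2394]
ee_rot: [1.599, 2.704, -0.0]
ft_force: [-0.1, -0.3, 0.0]
finger_gap: 1.004
```

Emit:
play_rows(
  steps=[
    [0,0,-0.12,0,0,0,1],
    [0,0,-0.12,0,0,0,1],
    [0,0,-0.12,0,0,0,1],
    [0,0,-0.12,0,0,0,1],
    [0,0,-0.12,0,0,0,1],
  ],
)

```text
time: 2.95
tcp_pos: [0.3842, -0.327, 0.2394]
ee_rot: [0.728, 3.056, -0.0]
ft_force: [0.1, -0.8, -0.4]
finger_gap: 1.001
```

```bash
cat >> h.py <<'E'
def goal(x,y,z,phi):
    p,Rt,o=pose(); g=np.radians(phi)
    G=R.from_matrix(np.c_[[np.cos(g),np.sin(g),0],[np.sin(g),-np.cos(g),0],[0,0,-1]])
    m=Rt.as_matrix()
    print("t%.2f"%o["time"],"p",p.round(4),"phi %.2f tilt %.2f"%(np.degrees(np.arctan2(m[1,0],m[0,0])),np.degrees(np.arccos(-m[2,2]))),"gap %.3f"%o["finger_gap"],"F",np.round(o["ft_force"],1))
    print("turn",(Rt.inv()*G).as_rotvec().round(4),"shift now-axes",Rt.inv().apply(np.r_[x,y,z]-p).round(4),"goal-axes",G.inv().apply(np.r_[x,y,z]-p).round(4))
    print("q",o["joint_positions"].round(2))
E
python3 -c "
from h import *
goal(.4503,.0294,.10,155.1)"
```

```text
t2.95 p [ 0.3842 -0.327   0.2394] phi 153.19 tilt 0.01 gap 1.001 F [ 0.1 -0.8 -0.4]
turn [-0.0001  0.0002 -0.0333] shift now-axes [0.1018 0.3479 0.1394] goal-axes [0.0901 0.3511 0.1394]
q [ 0.89  0.17 -0.34  1.96  0.07  1.02  1.62]
```

Emit:
play_rows(
  steps=[
    [0,0,-0.033,0,0,0,1],
    [0,0,0,0.009,0.035,0.008,1],
    [0,0,0,0.009,0.035,0.008,1],
    [0,0,0,0.009,0.035,0.008,1],
    [0,0,0,0.009,0.035,0.008,1],
  ],
)

```text
time: 3.37
tcp_pos: [0.4113, -0.1836, 0.2072]
ee_rot: [0.688, 3.065, -0.0]
ft_force: [0.2, -0.2, 1.2]
finger_gap: 0.995
```

Emit:
play_rows(
  steps=[
    [0,0,0,0.009,0.035,0.015,1],
    [0,0,0,0.009,0.035,0.015,1],
    [0,0,0,0.009,0.035,0.015,0.7],
    [0,0,0,0.009,0.035,0.015,0.5],
    [0,0,0,0.009,0.035,0.015,0.5],
  ],
)

```text
time: 3.78
tcp_pos: [0.4455, -0.0059, 0.132]
ee_rot: [0.687, 3.064, 0.0]
ft_force: [2.3, 0.2, -0.6]
finger_gap: 0.604
```

Emit:
play_rows(
  steps=[
    [0,0,0,0.009,0.036,0.02,0.5],
    [0,0,0,0,0,0,0.5],
    [0,0,0,0,0,0,0.5],
  ],
)

```text
time: 4.03
tcp_pos: [0.4522, 0.0308, 0.1118]
ee_rot: [-0.68, -3.065, -0.001]
ft_force: [-0.1, -1.0, 0.2]
finger_gap: 0.504
```

```bash
python3 -c "
from h import *
goal(.4503,.0294,.025,155.1)
t=manip.camera('top');s=manip.camera('scene')
crop(s,'s3.png',260,160,120,120,5);crop(t,'t3.png',280,230,140,120,5)"
```

```text
t4.03 p [0.4522 0.0308 0.1118] phi 155.00 tilt 0.11 gap 0.504 F [-0.1 -1.   0.2]
turn [ 0.0002 -0.0019 -0.0018] shift now-axes [ 0.0009 -0.002   0.0868] goal-axes [ 0.0011 -0.002   0.0868]
q [ 0.32  0.29 -0.6   2.17  0.24  0.74  0.69]
```

View pics/s3.png

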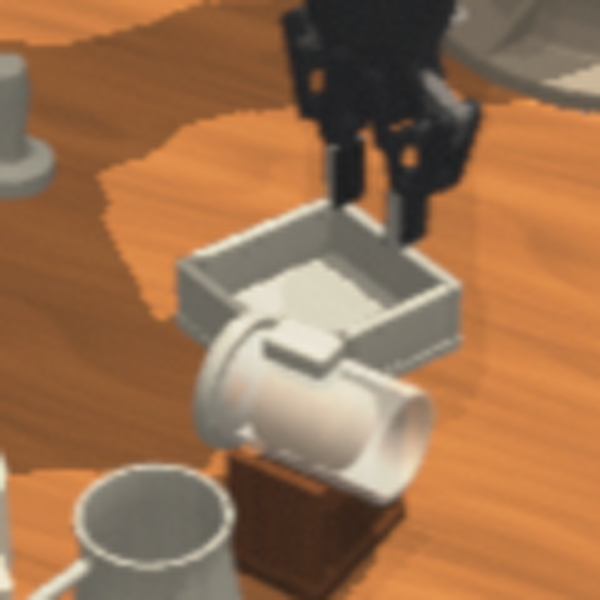

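View pics/t3.png

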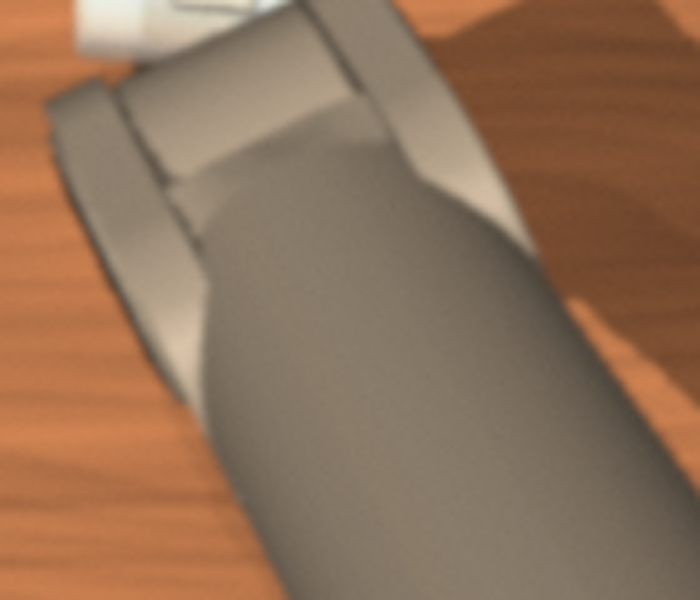

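Emit:
play_rows(
  steps=[
    [0,0,0,0.001,-0.002,0.025,0.5],
    [0,0,0,0,0,0.025,0.5],
    [0,0,0,0,0,0.022,0.5],
    [0,0,0,0,0,0.014,0.5],
    [0,0,0,0,0,0,0.5],
  ],
)

```text
time: 4.55
tcp_pos: [0.4496, 0.0254, 0.0249]
ee_rot: [-0.69, -3.062, 0.002]
ft_force: [-1.1, 0.1, -0.1]
finger_gap: 0.5
```

Emit:
play_rows(
  steps=[
    [0,0,0,0,0,0,0],
    [0,0,0,0,0,0,0],
    [0,0,0,0,0,0,0],
    [0,0,0,0,0,0,0],
    [0,0,0,0,0,0,0],
  ],
  newtons=50,
)

```text
time: 4.97
tcp_pos: [0.4519, 0.0269, 0.028]
ee_rot: [0.687, 3.063, 0.001]
ft_force: [0.0, 0.3, 7.9]
finger_gap: 0.086
```

```bash
python3 -c "
from h import *
goal(.4503,.0294,.029,155.1)"
```

```text
t4.97 p [0.4519 0.0269 0.028 ] phi 154.71 tilt 0.16 gap 0.086 F [0.  0.3 7.9]
turn [ 0.001   0.0025 -0.0069] shift now-axes [ 0.0025  0.0016 -0.001 ] goal-axes [ 0.0025  0.0016 -0.001 ]
q [ 0.23  0.44 -0.5   2.23  0.4   0.56  0.55]
```

Emit:
play_rows(
  steps=[
    [0,0,0,0,0,-0.005,0],
    [0,0,0,0,0,-0.004,0],
    [0,0,0,0,0,0,0],
  ],
)

```text
time: 5.22
tcp_pos: [0.4513, 0.0269, 0.0368]
ee_rot: [0.687, 3.064, 0.0]
ft_force: [-0.3, -0.3, -4.3]
finger_gap: 0.079
```

Emit:
play_rows(
  steps=[
    [0,0,-0.085,0,0,0,0],
    [0,0,-0.085,0,0,0,0],
    [0,0,-0.085,0,0,0,0],
    [0,0,-0.085,0,0,0,0],
    [0,0,0,0,0,0,0],
  ],
)

```text
time: 5.63
tcp_pos: [0.4507, 0.0269, 0.0357]
ee_rot: [0.152, 3.138, 0.0]
ft_force: [-0.0, -0.2, -4.0]
finger_gap: 0.081
```

```bash
python3 -c "
from h import *
goal(.460,.153,.034,174.2)
goal(.488,.2187,.034,174.2)
goal(.600,.2187,.034,174.2)
t=manip.camera('top');s=manip.camera('scene')
crop(s,'s4.png',260,160,120,120,5);crop(t,'t4.png',280,230,140,120,5)"
```

```text
t5.63 p [0.4507 0.0269 0.0357] phi 174.45 tilt 0.01 gap 0.081 F [-0.  -0.2 -4. ]
turn [0.0001 0.0001 0.0044] shift now-axes [0.003  0.1264 0.0017] goal-axes [0.0035 0.1264 0.0017]
q [ 0.31  0.44 -0.6   2.22  0.45  0.59  0.85]
t5.63 p [0.4507 0.0269 0.0357] phi 174.45 tilt 0.01 gap 0.081 F [-0.  -0.2 -4. ]
turn [0.0001 0.0001 0.0044] shift now-axes [-0.0185  0.1945  0.0017] goal-axes [-0.0177  0.1946  0.0017]
q [ 0.31  0.44 -0.6   2.22  0.45  0.59  0.85]
t5.63 p [0.4507 0.0269 0.0357] phi 174.45 tilt 0.01 gap 0.081 F [-0.  -0.2 -4. ]
turn [0.0001 0.0001 0.0044] shift now-axes [-0.13    0.2053  0.0018] goal-axes [-0.1291  0.2059  0.0017]
q [ 0.31  0.44 -0.6   2.22  0.45  0.59  0.85]
```

View pics/s4.png

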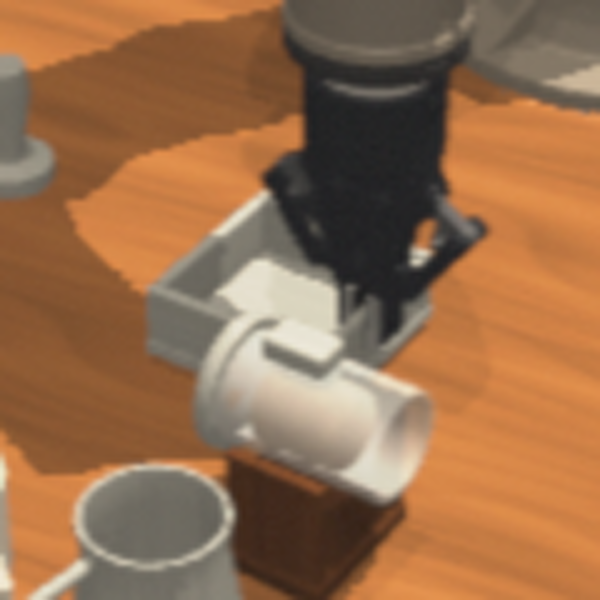

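Emit:
play_rows(
  steps=[
    [0,0,0,0.001,0.025,0.002,0],
    [0,0,0,0.001,0.025,0.002,0],
    [0,0,0,0.001,0.025,0,0],
    [0,0,0,0,0.025,0,0],
    [0,0,0,0,0.025,0,0],
  ],
)

```text
time: 6.15
tcp_pos: [0.4603, 0.1529, 0.0317]
ee_rot: [0.164, 3.137, -0.0]
ft_force: [1.3, -1.1, -3.6]
finger_gap: 0.08
```

Emit:
play_rows(
  steps=[
    [0,0,0,-0.004,0.023,0,0],
    [0,0,0,-0.007,0.023,0,0],
    [0,0,0,-0.01,0.022,0,0],
    [0,0,0,0,0,0,0],
  ],
)

```text
time: 6.48
tcp_pos: [0.4877, 0.2182, 0.0311]
ee_rot: [-0.159, -3.135, 0.006]
ft_force: [-1.9, -3.3, -7.0]
finger_gap: 0.082
```

```bash
python3 -c "
from h import *
goal(.600,.2187,.029,174.2)
t=manip.camera('top');s=manip.camera('scene')
crop(s,'s5.png',280,160,140,120,5)"
```

```text
t6.48 p [0.4877 0.2182 0.0311] phi 174.18 tilt 0.25 gap 0.082 F [-1.9 -3.3 -7. ]
turn [-0.0039 -0.0022 -0.0004] shift now-axes [-0.1116  0.0119  0.0018] goal-axes [-0.1116  0.0119  0.0021]
q [-0.07  0.55 -0.59  2.04  0.48  0.69  0.5 ]
```

View pics/s5.png

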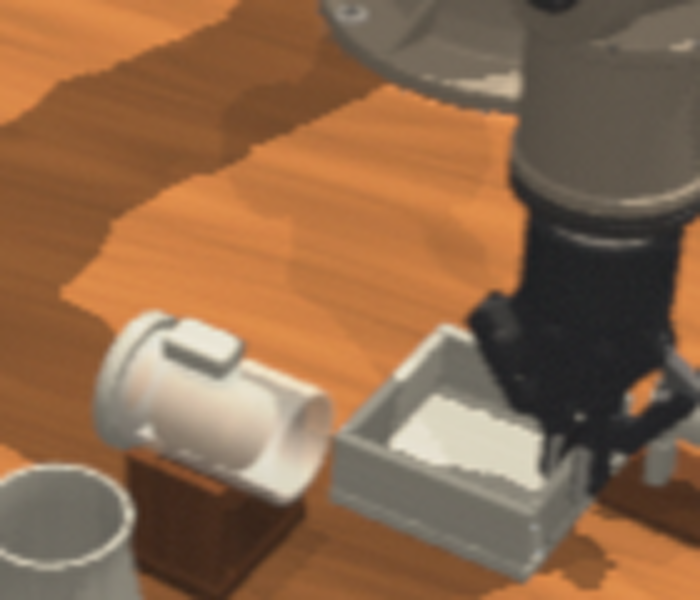

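Emit:
play_rows(
  steps=[
    [0,0,0,-0.005,0,0,0],
    [0,0,0,0,0,0,0],
  ],
)

```text
time: 6.75
tcp_pos: [0.494, 0.2166, 0.0318]
ee_rot: [0.161, 3.137, 0.001]
ft_force: [0.9, 0.5, -3.9]
finger_gap: 0.083
```

```bash
python3 -c "
from h import *
goal(.600,.2187,.029,174.2)
s=manip.camera('scene')
crop(s,'s6.png',360,190,130,100,6)"
```

```text
t6.75 p [0.494  0.2166 0.0318] phi 174.11 tilt 0.05 gap 0.083 F [ 0.9  0.5 -3.9]
turn [ 0.0005  0.0008 -0.0016] shift now-axes [-0.1052  0.013   0.0029] goal-axes [-0.1052  0.0128  0.0028]
q [-0.06  0.56 -0.59  2.03  0.48  0.69  0.51]
```

View pics/s6.png

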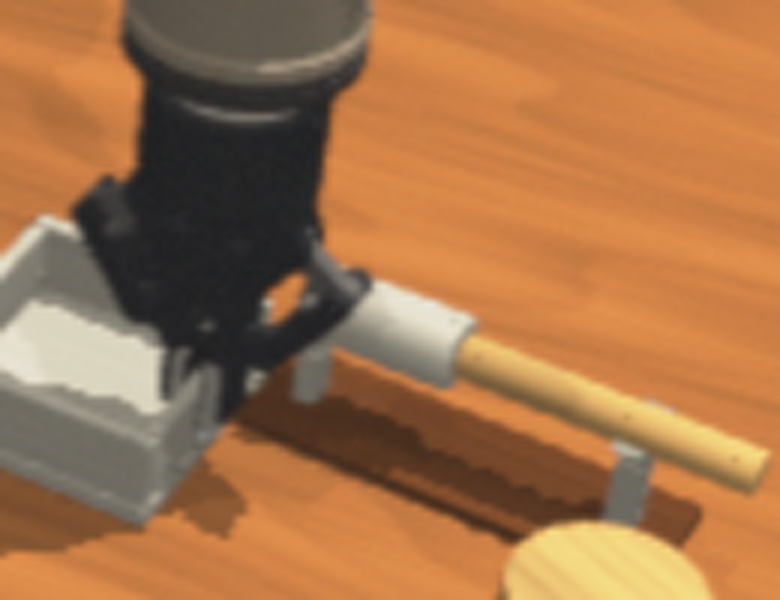

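Emit:
play_rows(
  steps=[
    [0,0,0,-0.02,0.001,0,0],
    [0,0,0,-0.022,0.003,0,0],
    [0,0,0,-0.022,0.003,0,0],
    [0,0,0,-0.022,0.003,0,0],
    [0,0,0,-0.019,0.003,0,0],
  ],
)

```text
time: 7.22
tcp_pos: [0.6004, 0.2185, 0.0317]
ee_rot: [0.161, 3.137, 0.0]
ft_force: [-0.6, 0.4, -4.5]
finger_gap: 0.082
```

Emit:
play_rows(
  steps=[
    [0,0,0,0,0,0.002,0],
    [0,0,0,0,0,0.002,0],
    [0,0,0,0,0,0,0],
  ],
)

```text
time: 7.47
tcp_pos: [0.5997, 0.2189, 0.0282]
ee_rot: [0.16, 3.136, 0.001]
ft_force: [3.2, -1.2, 2.7]
finger_gap: 0.082
```

```bash
python3 -c "
from h import *
goal(.600,.2187,.029,174.2)
s=manip.camera('scene')
crop(s,'s7.png',280,190,150,115,5)"
```

```text
t7.47 p [0.5997 0.2189 0.0282] phi 174.15 tilt 0.11 gap 0.082 F [ 3.2 -1.2  2.7]
turn [ 0.0006  0.0019 -0.0008] shift now-axes [-0.0003 -0.0002 -0.0008] goal-axes [-0.0003 -0.0002 -0.0008]
q [-0.04  0.68 -0.56  1.81  0.49  0.8   0.62]
```

View pics/s7.png

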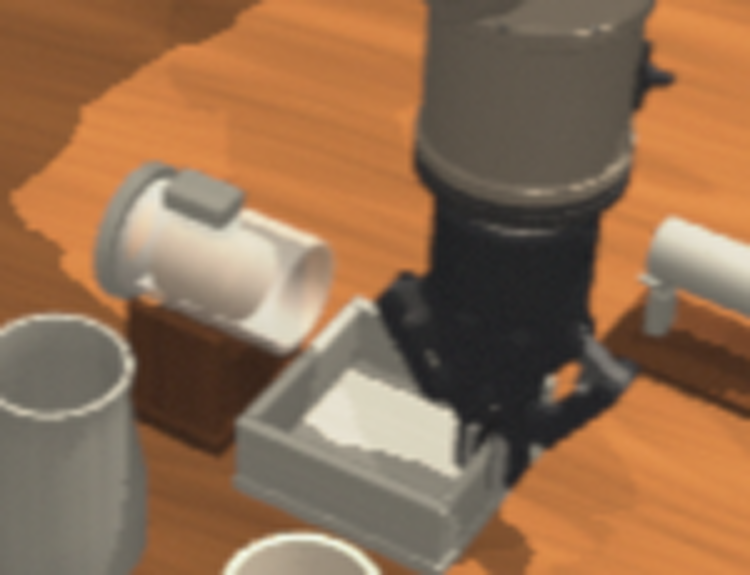

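Emit:
play_rows(
  steps=[
    [0,0,0,0,0,0,0.4],
    [0,0,0,0,0,0,0.4],
    [0,0,0,0,0,0,0.4],
    [0,0,0,0,0,-0.01,0.4],
    [0,0,0,0,0,-0.03,0.4],
  ],
)

```text
time: 7.93
tcp_pos: [0.5965, 0.2182, 0.065]
ee_rot: [-0.157, -3.132, 0.003]
ft_force: [0.0, -0.6, -0.9]
finger_gap: 0.404
```

Emit:
play_rows(
  steps=[
    [0,0,0,0,0,-0.035,0.4],
    [0,0,0,0,0,-0.035,0.6],
    [0,0,0,0,0,-0.035,0.7],
    [0,0,0.12,0,0,0,0.8],
    [0,0,0.12,0,0,0,0.8],
  ],
)

```text
time: 8.35
tcp_pos: [0.5997, 0.2197, 0.1759]
ee_rot: [0.54, 3.091, 0.004]
ft_force: [-0.1, 0.7, -0.8]
finger_gap: 0.802
```

Emit:
play_rows(
  steps=[
    [0,0,0.12,0,0,0,0.8],
    [0,0,0.12,0,0,0,0.8],
    [0,0,0.12,0,0,0,0.8],
    [0,0,0.12,0,0,0,0.8],
    [0,0,0.12,0,0,0,0.8],
  ],
)

```text
time: 8.77
tcp_pos: [0.5985, 0.2193, 0.1734]
ee_rot: [-1.432, -2.796, -0.001]
ft_force: [0.5, 0.7, -0.0]
finger_gap: 0.803
```

Emit:
play_rows(
  steps=[
    [0,0,0.12,0,0,0,0.8],
    [0,0,0.12,0,0,0,0.8],
    [0,0,0.12,0,0,0,0.8],
    [0,0,0.12,0,0,0,0.8],
    [0,0,0.12,0,0,0,0.8],
  ],
)

```text
time: 9.18
tcp_pos: [0.5985, 0.2194, 0.1733]
ee_rot: [-2.194, -2.248, -0.001]
ft_force: [-0.2, -0.1, 0.3]
finger_gap: 0.801
```

```bash
python3 -c "
from h import *
goal(.4446,.2812,.14,83.0)
t=manip.camera('top'); crop(t,'t8.png',130,170,250,160,3)
s=manip.camera('scene')
crop(s,'s8.png',280,190,220,115,3)"
```

```text
t9.18 p [0.5985 0.2194 0.1733] phi 91.40 tilt 0.03 gap 0.801 F [-0.2 -0.1  0.3]
turn [-0.     -0.0005  0.1466] shift now-axes [ 0.0655 -0.1523  0.0334] goal-axes [ 0.0426 -0.1603  0.0333]
q [-0.19  0.45 -0.34  1.74  0.18  0.98 -0.58]
```

View pics/t8.png

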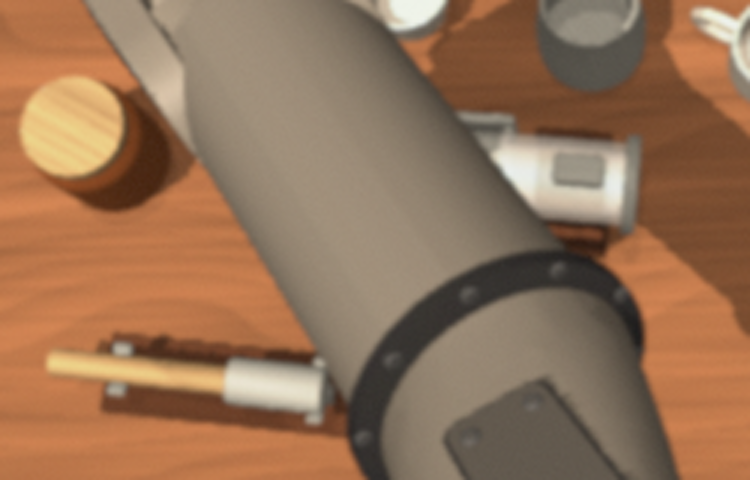

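View pics/s8.png

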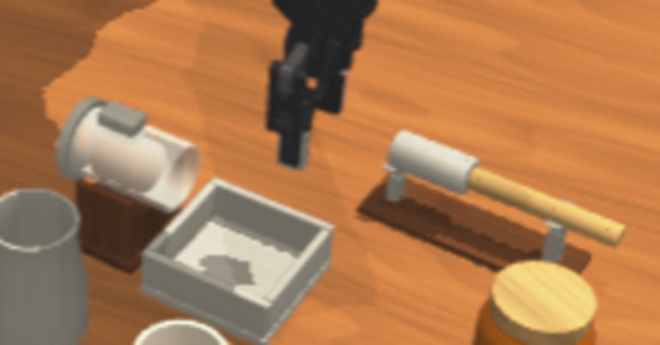

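Emit:
play_rows(
  steps=[
    [0,0,0.073,0,0,0,0.8],
    [0,0,0.073,0,0,0,0.8],
    [0,0,0,0.008,-0.032,0,0.8],
    [0,0,0,0.008,-0.032,0,0.8],
    [0,0,0,0.008,-0.032,0,0.8],
  ],
)

```text
time: 9.7
tcp_pos: [0.5049, 0.2543, 0.1727]
ee_rot: [-2.342, -2.094, 0.0]
ft_force: [0.4, 1.0, 0.1]
finger_gap: 0.798
```

Emit:
play_rows(
  steps=[
    [0,0,0,0.009,-0.032,0.016,0.8],
    [0,0,0,0.009,-0.032,0.016,0.8],
    [0,0,0,0,0,0,0.8],
    [0,0,0,0,0,0,0.8],
  ],
)

```text
time: 10.03
tcp_pos: [0.4429, 0.2801, 0.1405]
ee_rot: [-2.338, -2.098, 0.002]
ft_force: [0.4, 0.4, 0.4]
finger_gap: 0.801
```

```bash
python3 -c "
from h import *
goal(.4446,.2812,.049,83.0)
s=manip.camera('scene')
crop(s,'s9.png',370,180,130,110,6)"
```

```text
t10.03 p [0.4429 0.2801 0.1405] phi 83.79 tilt 0.06 gap 0.801 F [0.4 0.4 0.4]
turn [-0.0008  0.0005  0.0138] shift now-axes [0.0013 0.0017 0.0915] goal-axes [0.0013 0.0016 0.0915]
q [-0.37  0.32 -0.38  2.02  0.16  0.83 -0.94]
```

View pics/s9.png

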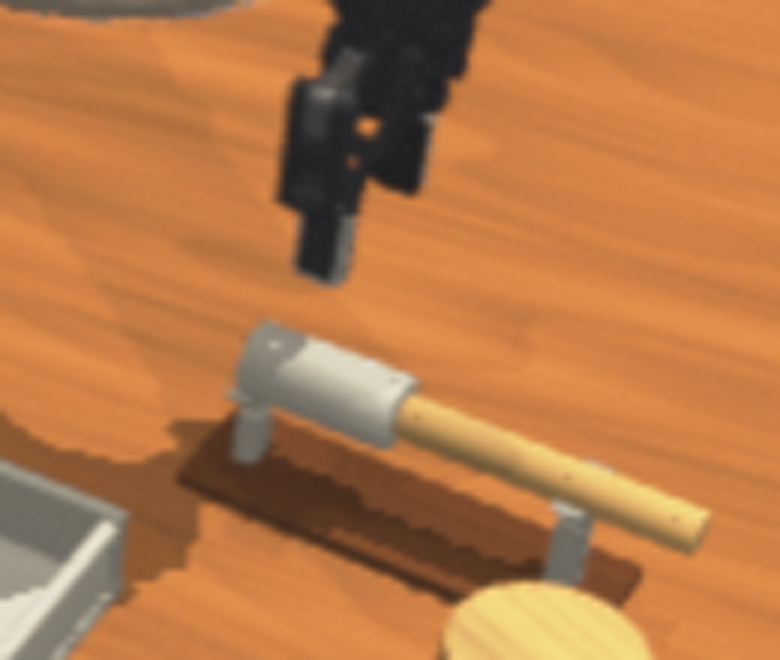

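Emit:
play_rows(
  steps=[
    [0,0,0.014,0.001,0.0016,0.02,0.8],
    [0,0,0,0,0,0.025,0.8],
    [0,0,0,0,0,0.025,0.8],
    [0,0,0,0,0,0.018,0.8],
    [0,0,0,0,0,0.0035,0.8],
  ],
)

```text
time: 10.5
tcp_pos: [0.4464, 0.279, 0.0468]
ee_rot: [-2.36, -2.073, 0.005]
ft_force: [-0.9, -1.5, 0.2]
finger_gap: 0.802
```

Emit:
play_rows(
  steps=[
    [0,0,0,0,0,0,0.2],
    [0,0,0,0,0,0,0.2],
    [0,0,0,0,0,0,0.2],
    [0,0,0,0,0,0,0.2],
    [0,0,0,0,0,0,0.2],
  ],
  newtons=80,
)

```text
time: 10.92
tcp_pos: [0.4443, 0.2808, 0.0506]
ee_rot: [-2.358, -2.074, 0.003]
ft_force: [-21.8, 0.0, 19.1]
finger_gap: 0.376
```

```bash
python3 -c "
from h import *
goal(.4446,.2812,.049,83.0)"
```

```text
t10.92 p [0.4443 0.2808 0.0506] phi 82.65 tilt 0.13 gap 0.376 F [-21.8   0.   19.1]
turn [-0.0022  0.0006 -0.0062] shift now-axes [0.0004 0.0003 0.0016] goal-axes [0.0004 0.0003 0.0016]
q [-0.41  0.46 -0.33  2.07  0.24  0.65 -1.03]
```

Emit:
play_rows(
  steps=[
    [0,0,0,0,0,-0.008,0.2],
    [0,0,0,0,0,-0.015,0.2],
    [0,0,0,0,0,-0.025,0.2],
    [0,0,0,0,0,-0.03,0.2],
    [0,0,0,0,0,-0.03,0.2],
  ],
)

```text
time: 11.33
tcp_pos: [0.4464, 0.2801, 0.1594]
ee_rot: [-2.361, -2.073, -0.001]
ft_force: [1.1, -0.1, -2.7]
finger_gap: 0.368
```

Emit:
play_rows(
  steps=[
    [0,0,0,0,0,-0.03,0.2],
    [0,0,0,0,0,0,0.2],
    [0,0,0,0,0,0,0.2],
  ],
)

```text
time: 11.58
tcp_pos: [0.4476, 0.2806, 0.1897]
ee_rot: [2.36, 2.072, 0.007]
ft_force: [-0.1, 0.7, -5.5]
finger_gap: 0.371
```

```bash
python3 -c "
from h import *
goal(.5608,-.17,.19,84.2)
s=manip.camera('scene');t=manip.camera('top')
crop(s,'s10.png',340,140,160,130,5);crop(t,'t10.png',100,150,220,180,3)"
```

```text
t11.58 p [0.4476 0.2806 0.1897] phi 82.54 tilt 0.28 gap 0.371 F [-0.1  0.7 -5.5]
turn [ 0.004  -0.0027 -0.0289] shift now-axes [-0.4321  0.1708 -0.0008] goal-axes [-4.369e-01  1.582e-01 -3.000e-04]
q [-0.35  0.26 -0.39  1.97  0.12  0.93 -0.93]
```

View pics/s10.png

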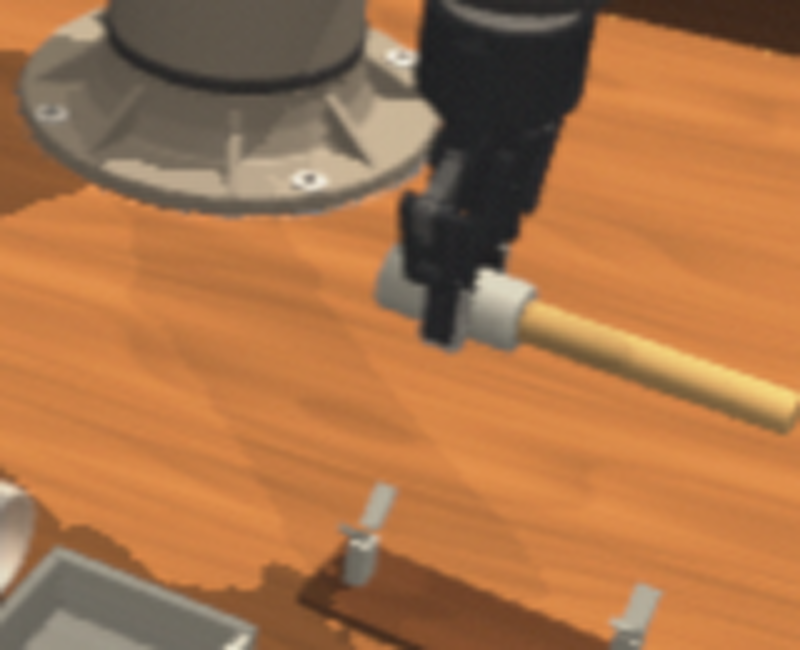

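View pics/t10.png

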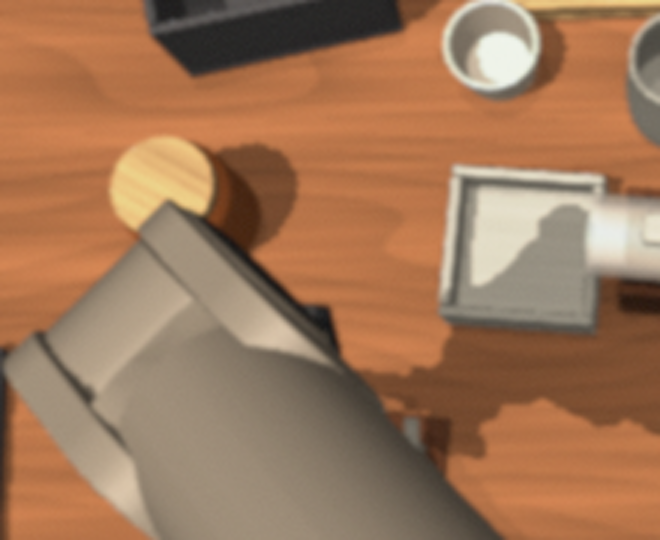

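Emit:
play_rows(
  steps=[
    [0,0,-0.029,0,0,0,0.2],
    [0,0,0,-0.02,0.007,0,0.2],
    [0,0,0,-0.036,0.013,0,0.2],
    [0,0,0,-0.036,0.013,0,0.2],
    [0,0,0,-0.036,0.013,0,0.2],
  ],
)

```text
time: 12.1
tcp_pos: [0.4786, 0.1466, 0.1858]
ee_rot: [-2.329, -2.107, 0.003]
ft_force: [1.1, -0.7, -3.4]
finger_gap: 0.371
```

Emit:
play_rows(
  steps=[
    [0,0,0,-0.036,0.013,0,0.2],
    [0,0,0,-0.036,0.013,0,0.2],
    [0,0,0,-0.036,0.013,0,0.2],
    [0,0,0,-0.036,0.013,0,0.2],
    [0,0,0,-0.036,0.013,0,0.2],
  ],
)

```text
time: 12.52
tcp_pos: [0.5252, -0.0394, 0.1858]
ee_rot: [-2.329, -2.106, 0.002]
ft_force: [1.0, 0.4, -3.4]
finger_gap: 0.376
```

Emit:
play_rows(
  steps=[
    [0,0,0,-0.036,0.013,0,0.2],
    [0,0,0,-0.036,0.013,0,0.2],
    [0,0,0,-0.036,0.013,0,0.2],
    [0,0,0,-0.02,0.007,0,0.2],
    [0,0,0,0,0,0,0.2],
  ],
)

```text
time: 12.93
tcp_pos: [0.558, -0.1751, 0.1853]
ee_rot: [-2.337, -2.099, 0.004]
ft_force: [-1.3, 0.2, -3.8]
finger_gap: 0.373
```

```bash
python3 -c "
from h import *
goal(.5608,-.17,.0755,84.2)
s=manip.camera('scene');t=manip.camera('top')
crop(s,'s11.png',230,130,140,120,5);crop(t,'t11.png',300,170,180,140,4)"
```

```text
t12.93 p [ 0.558  -0.1751  0.1853] phi 83.87 tilt 0.16 gap 0.373 F [-1.3  0.2 -3.8]
turn [-0.0022  0.0016 -0.0057] shift now-axes [0.0055 0.0024 0.1098] goal-axes [0.0053 0.0022 0.1098]
q [ 0.3   0.34 -0.13  1.86  0.05  0.95  0.04]
```

View pics/s11.png

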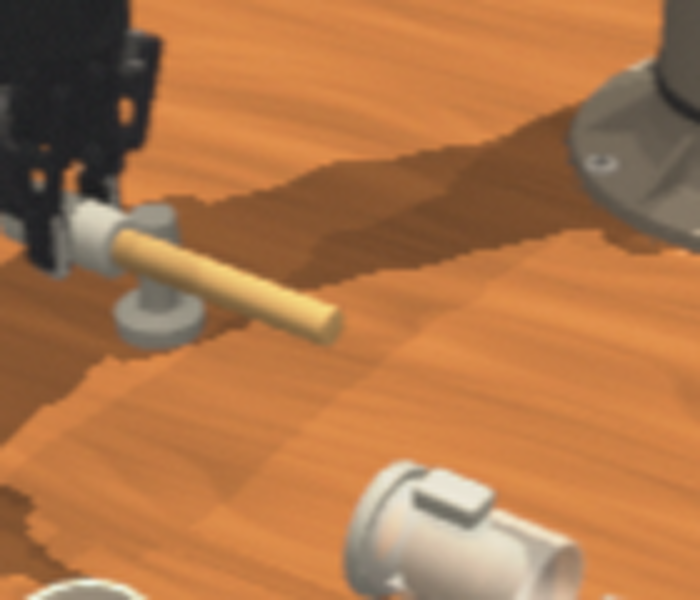

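View pics/t11.png

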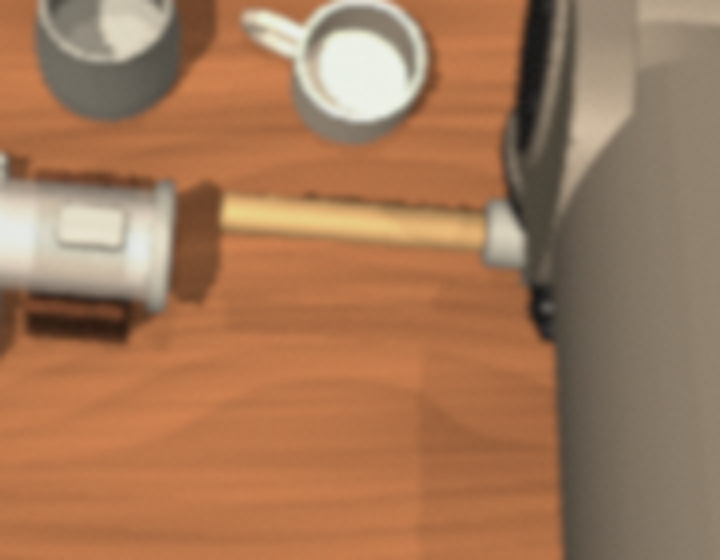

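```bash
python3 -c "
from h import *
T=lambda x,y,x0,y0,k:[((x+.5)/k-.5+x0,(y+.5)/k-.5+y0)]
s=manip.camera('scene');t=manip.camera('top')
tip,e=tri(t,T(222,213,300,170,4),s,T(328,325,230,130,5)); print('tip',tip,e)
h,e=tri(t,T(487,231,300,170,4),s,T(113,245,230,130,5)); print('handle/shaft',h,e)
p=plane(t,T(222,213,300,170,4)+T(487,231,300,170,4),.195);d=p[0]-p[1];print(p,np.degrees(np.arctan2(d[1],d[0])))
"
```

```text
tip [ 0.57545544 -0.01409308  0.19671501] 0.005662846799588021
handle/shaft [ 0.56320029 -0.14439018  0.19697425] 0.005838457823789794
[[ 0.57451512 -0.01161274  0.195     ]
 [ 0.56212362 -0.14207311  0.195     ]] 84.57416028800021
```

Emit:
play_rows(
  steps=[
    [0,0,-0.006,0,0.0022,0.02,0.2],
    [0,0,0,0,0,0.025,0.2],
    [0,0,0,0,0,0.025,0.2],
    [0,0,0,0,0,0.025,0.2],
    [0,0,0,0,0,0.015,0.2],
  ],
)

```text
time: 13.55
tcp_pos: [0.5597, -0.1679, 0.0745]
ee_rot: [-2.32, -2.114, 0.002]
ft_force: [-0.2, -0.4, -3.1]
finger_gap: 0.368
```

Emit:
play_rows(
  steps=[
    [0,0,0,0,0,0,0.2],
    [0,0,0,0,0,0,0.2],
  ],
)

```text
time: 13.72
tcp_pos: [0.5605, -0.1685, 0.0767]
ee_rot: [-2.322, -2.114, 0.001]
ft_force: [0.8, -0.5, -4.1]
finger_gap: 0.374
```

```bash
python3 -c "
from h import *
goal(.5608,-.17,.0755,84.2)
s=manip.camera('scene');t=manip.camera('top')
crop(s,'s12.png',240,170,130,110,6);crop(t,'t12.png',280,180,170,100,4)"
```

```text
t13.72 p [ 0.5605 -0.1685  0.0767] phi 84.64 tilt 0.10 gap 0.374 F [ 0.8 -0.5 -4.1]
turn [-0.0017 -0.0006  0.0077] shift now-axes [-0.0015  0.0004  0.0012] goal-axes [-0.0015  0.0004  0.0012]
q [ 0.28  0.48 -0.12  1.93  0.08  0.74  0.01]
```

View pics/s12.png

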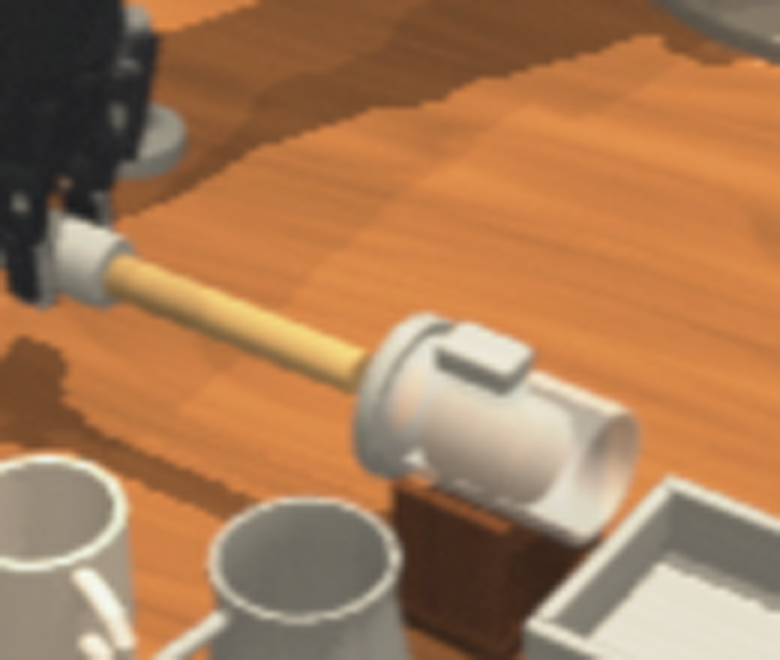

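View pics/t12.png

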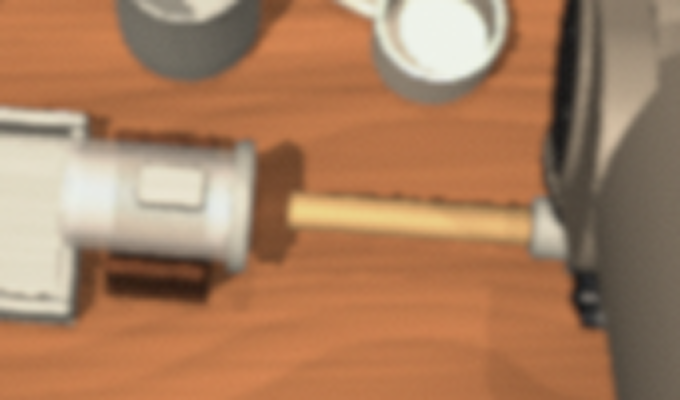

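Emit:
play_rows(
  steps=[
    [0,0,0.008,0.01,0,0.001,0.2],
    [0,0,0,0.01,0,0,0.2],
    [0,0,0,0.01,0,0,0.2],
    [0,0,0,0.01,0,0,0.2],
    [0,0,0,0,0,0,0.2],
  ],
)

```text
time: 14.23
tcp_pos: [0.5656, -0.1268, 0.0766]
ee_rot: [-2.33, -2.108, -0.002]
ft_force: [-0.2, 0.6, -3.7]
finger_gap: 0.378
```

```bash
python3 -c "
from h import *
goal(.5608,-.17,.0755,84.2)
s=manip.camera('scene');t=manip.camera('top')
crop(s,'s13.png',240,170,130,110,6);crop(t,'t13.png',280,180,170,100,4)"
```

```text
t14.23 p [ 0.5656 -0.1268  0.0766] phi 84.28 tilt 0.08 gap 0.378 F [-0.2  0.6 -3.7]
turn [ 0.0009 -0.0011  0.0013] shift now-axes [-0.0434 -0.0005  0.0011] goal-axes [-0.0434 -0.0004  0.0011]
q [ 0.21  0.47 -0.13  1.95  0.09  0.73 -0.07]
```

View pics/s13.png

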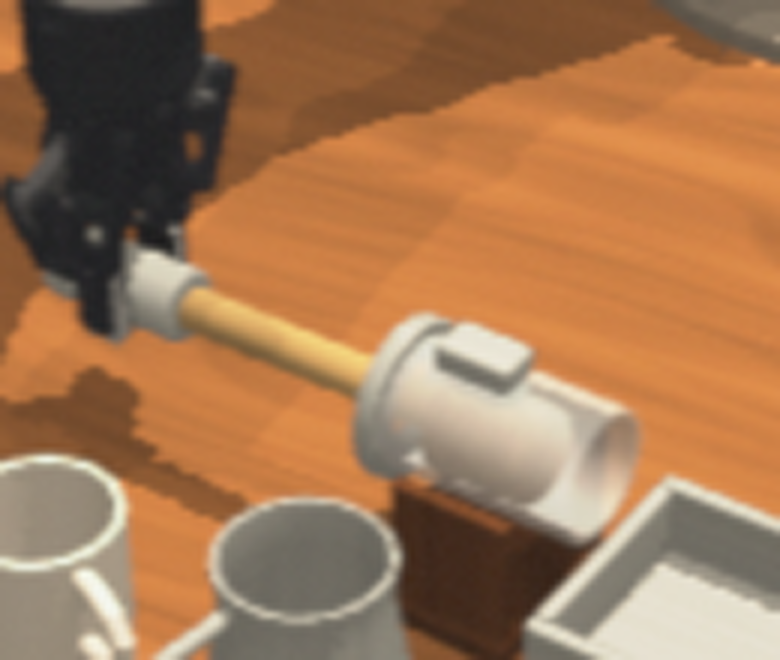

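View pics/t13.png

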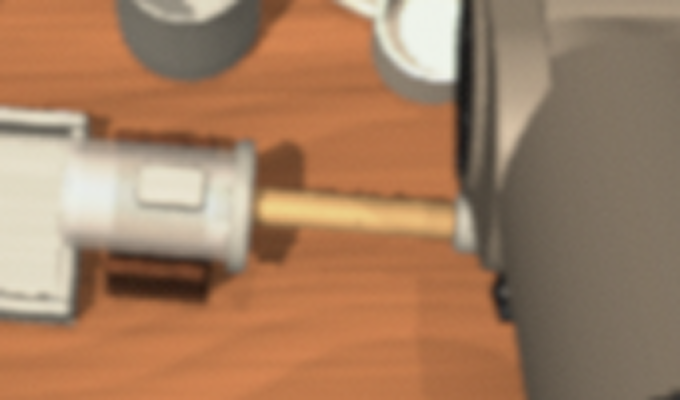

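Tip is through the collar with no force. Push on.

Emit:
play_rows(
  steps=[
    [0,0,0,0.008,0,0,0.2],
    [0,0,0,0.008,0,0,0.2],
    [0,0,0,0.008,0,0,0.2],
    [0,0,0,0.008,0,0,0.2],
    [0,0,0,0.008,0,0,0.2],
  ],
)

```text
time: 14.75
tcp_pos: [0.5688, -0.0915, 0.076]
ee_rot: [2.335, 2.101, -0.002]
ft_force: [0.2, 0.4, -2.2]
finger_gap: 0.372
```

Emit:
play_rows(
  steps=[
    [0,0,0,0.008,0,0,0.2],
    [0,0,0,0.008,0,0,0.2],
  ],
)

```text
time: 14.92
tcp_pos: [0.5708, -0.0735, 0.0761]
ee_rot: [-2.333, -2.104, -0.0]
ft_force: [-0.8, -0.5, -3.2]
finger_gap: 0.37
```

```bash
python3 -c "
from h import *
goal(.5608,-.17,.0755,84.2)
s=manip.camera('scene');t=manip.camera('top')
crop(s,'s14.png',240,170,130,110,6)"
```

```text
t14.92 p [ 0.5708 -0.0735  0.0761] phi 84.08 tilt 0.01 gap 0.370 F [-0.8 -0.5 -3.2]
turn [ 0.     -0.0002 -0.0021] shift now-axes [-0.097   0.      0.0006] goal-axes [-0.097  -0.0002  0.0006]
q [ 0.13  0.47 -0.14  1.96  0.09  0.73 -0.17]
```

View pics/s14.png

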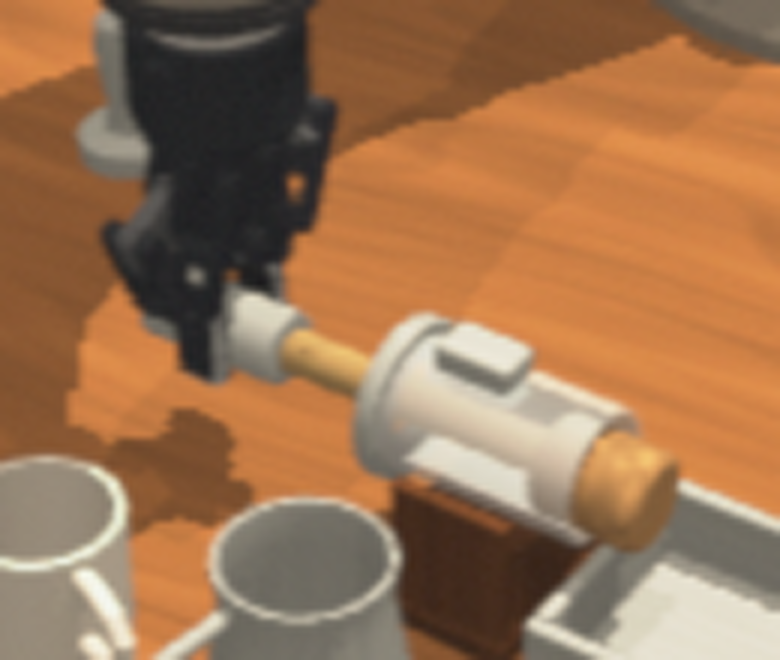

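Emit:
play_rows(
  steps=[
    [0,0,0,0.006,0,0,0.2],
    [0,0,0,0.006,0,0,0.2],
    [0,0,0,0.006,0,0,0.2],
    [0,0,0,0.004,0,0,0.2],
    [0,0,0,0,0,0,0.2],
  ],
)

```text
time: 15.43
tcp_pos: [0.5731, -0.0509, 0.0761]
ee_rot: [-2.331, -2.105, -0.001]
ft_force: [0.1, -0.5, -3.4]
finger_gap: 0.368
```

Emit:
play_rows(
  steps=[
    [0,0,0,0,0,0,0.2],
    [0,0,0,0,0,0,0.2],
  ],
)

```text
time: 15.6
tcp_pos: [0.5729, -0.0525, 0.0761]
ee_rot: [2.333, 2.104, -0.0]
ft_force: [-0.4, 0.1, -3.4]
finger_gap: 0.371
```

```bash
python3 -c "
from h import *
goal(.5608,-.17,.0755,84.2)
s=manip.camera('scene');t=manip.camera('top')
crop(s,'s15.png',260,190,130,110,6)"
```

```text
t15.60 p [ 0.5729 -0.0525  0.0761] phi 84.09 tilt 0.01 gap 0.371 F [-0.4  0.1 -3.4]
turn [-0.      0.0001 -0.002 ] shift now-axes [-0.1181  0.      0.0006] goal-axes [-0.1181 -0.0002  0.0006]
q [ 0.09  0.47 -0.14  1.96  0.09  0.73 -0.21]
```

View pics/s15.png

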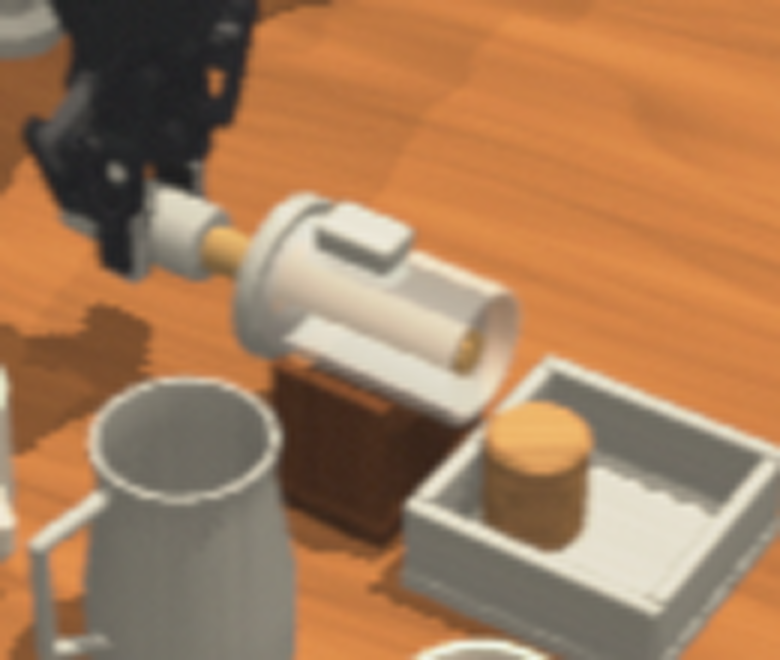

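Emit:
play_rows(
  steps=[
    [0,0,0,-0.015,0,0,0.2],
    [0,0,0,-0.025,0,0,0.2],
    [0,0,0,-0.03,0,0,0.2],
    [0,0,0,-0.03,0,0,0.2],
    [0,0,0,-0.025,0,0,0.2],
  ],
)

```text
time: 16.12
tcp_pos: [0.5595, -0.1791, 0.0761]
ee_rot: [2.334, 2.103, -0.001]
ft_force: [0.6, 0.8, -3.2]
finger_gap: 0.375
```

Emit:
play_rows(
  steps=[
    [0,0,0,0,0,0,0.2],
    [0,0,0,0,0,-0.02,0.2],
    [0,0,0,0,0,-0.03,0.2],
    [0,0,0,0,0,-0.03,0.2],
    [0,0,0,0,0,-0.03,0.2],
  ],
)

```text
time: 16.53
tcp_pos: [0.5597, -0.1767, 0.1872]
ee_rot: [-2.333, -2.103, 0.0]
ft_force: [1.3, -0.5, -3.9]
finger_gap: 0.373
```

Emit:
play_rows(
  steps=[
    [0,0,0,0,0,-0.01,0.2],
    [0,0,0,0,0,0,0.2],
  ],
)

```text
time: 16.7
tcp_pos: [0.5614, -0.177, 0.1987]
ee_rot: [2.331, 2.101, 0.004]
ft_force: [0.7, 0.3, -3.6]
finger_gap: 0.373
```

```bash
python3 -c "
from h import *
goal(.4443,.2808,.19,82.65)
T=lambda x,y,x0,y0,k:[((x+.5)/k-.5+x0,(y+.5)/k-.5+y0)]
s=manip.camera('scene');t=manip.camera('top')
crop(s,'s16.png',230,130,140,120,5);crop(t,'t16.png',300,170,180,140,4)"
```

```text
t16.70 p [ 0.5614 -0.177   0.1987] phi 84.07 tilt 0.27 gap 0.373 F [ 0.7  0.3 -3.6]
turn [0.0046 0.0006 0.0247] shift now-axes [ 0.4433 -0.1638  0.0077] goal-axes [ 0.4391 -0.1747  0.0087]
q [ 0.3   0.33 -0.13  1.84  0.05  0.97  0.05]
```

View pics/s16.png

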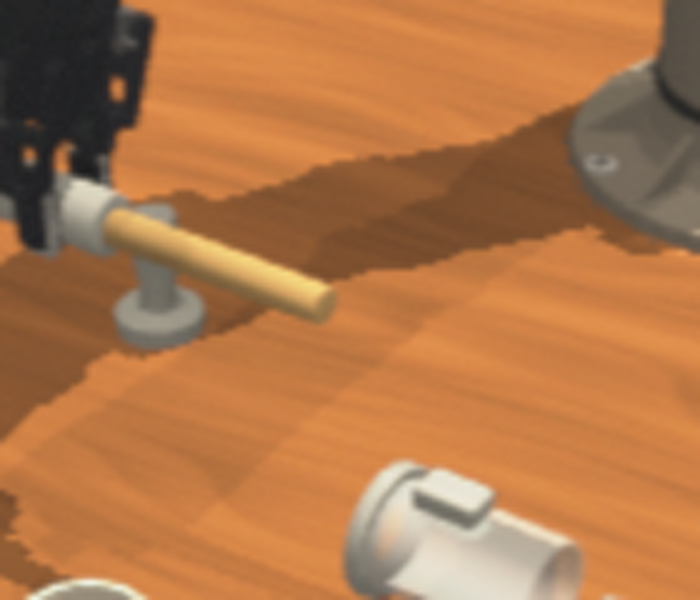

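View pics/t16.png

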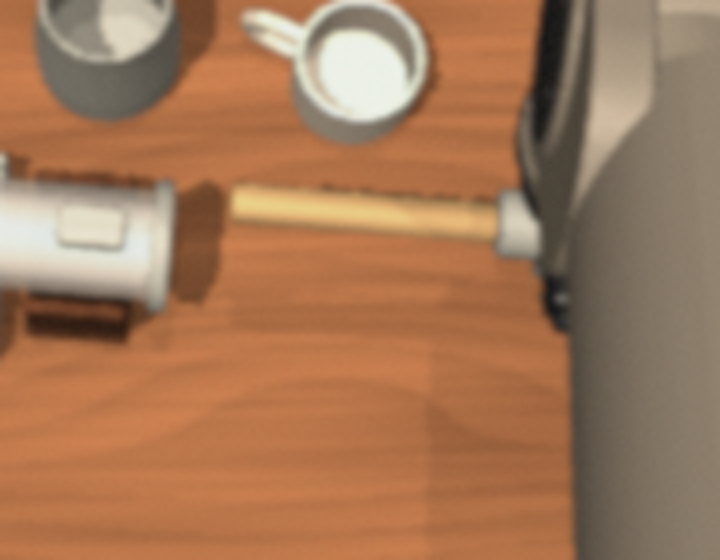

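```bash
python3 -c "
from h import *
T=lambda x,y,x0,y0,k:[((x+.5)/k-.5+x0,(y+.5)/k-.5+y0)]
s=manip.camera('scene');t=manip.camera('top')
tip,e=tri(t,T(232,203,300,170,4),s,T(322,303,230,130,5)); print('tip',tip,e)
h,e=tri(t,T(500,222,300,170,4),s,T(108,227,230,130,5)); print('handle/shaft',h,e)
p=pose()[0]; print(np.linalg.norm(tip-p),np.linalg.norm(h-p))
goal(.4443,.2808,.19,82.65)
"
```

```text
tip [ 0.57710634 -0.01753843  0.20929422] 0.0030777379286215647
handle/shaft [ 0.56448349 -0.14774092  0.20756664] 0.002126722566757373
0.16055686145884887 0.032080922403473405
t16.90 p [ 0.5591 -0.1764  0.1941] phi 84.10 tilt 0.16 gap 0.371 F [ 0.  -0.2 -4.6]
turn [-0.0027 -0.0004  0.0253] shift now-axes [ 0.4429 -0.1612  0.0047] goal-axes [ 0.4387 -0.1724  0.0041]
q [ 0.3   0.33 -0.13  1.85  0.05  0.97  0.05]
```

No slip in the grip and the rod is level. Carry it back over the rest.

Emit:
play_rows(
  steps=[
    [0,0,0,0.02,-0.007,0,0.2],
    [0,0,0,0.036,-0.013,0,0.2],
    [0,0,0,0.036,-0.013,0,0.2],
    [0,0,0,0.036,-0.013,0,0.2],
    [0,0,0,0.036,-0.013,0,0.2],
  ],
)

```text
time: 17.32
tcp_pos: [0.5168, -0.0059, 0.1944]
ee_rot: [-2.332, -2.103, 0.003]
ft_force: [1.5, 0.2, -4.6]
finger_gap: 0.371
```

Emit:
play_rows(
  steps=[
    [0,0,0,0.036,-0.013,0,0.2],
    [0,0,0,0.036,-0.013,0,0.2],
    [0,0,0,0.036,-0.013,0,0.2],
    [0,0,0,0.036,-0.013,0,0.2],
    [0,0,0,0.036,-0.014,0,0.2],
  ],
)

```text
time: 17.73
tcp_pos: [0.4698, 0.1798, 0.1947]
ee_rot: [-2.332, -2.103, 0.003]
ft_force: [1.3, -0.7, -3.3]
finger_gap: 0.375
```

Emit:
play_rows(
  steps=[
    [0,0,0,0.036,-0.014,0,0.2],
    [0,0,0,0.036,-0.014,0,0.2],
    [0,0,0,0.02,-0.008,0,0.2],
    [0,0,0.025,0,0,0,0.2],
    [0,0,0,0,0,0,0.2],
  ],
)

```text
time: 18.15
tcp_pos: [0.4436, 0.2746, 0.1945]
ee_rot: [-2.357, -2.076, 0.004]
ft_force: [-0.3, -0.2, -4.3]
finger_gap: 0.376
```

```bash
python3 -c "
from h import *
goal(.4443,.2808,.0506,82.65)"
```

```text
t18.15 p [0.4436 0.2746 0.1945] phi 82.75 tilt 0.14 gap 0.376 F [-0.3 -0.2 -4.3]
turn [-0.0023  0.001   0.0018] shift now-axes [0.0064 0.0003 0.1439] goal-axes [ 0.0062 -0.      0.1439]
q [-0.33  0.25 -0.4   1.97  0.12  0.94 -0.92]
```

Emit:
play_rows(
  steps=[
    [0,0,0,0.003,0,0.025,0.2],
    [0,0,0,0.003,0,0.03,0.2],
    [0,0,0,0,0,0.03,0.2],
    [0,0,0,0,0,0.025,0.2],
    [0,0,0,0,0,0,0.2],
  ],
)

```text
time: 18.57
tcp_pos: [0.4433, 0.2766, 0.081]
ee_rot: [-2.359, -2.073, 0.013]
ft_force: [-2.3, -0.6, -3.8]
finger_gap: 0.367
```

Emit:
play_rows(
  steps=[
    [0,0,0,0,0,0,0.2],
  ],
)

```text
time: 18.65
tcp_pos: [0.4449, 0.2782, 0.0849]
ee_rot: [-2.359, -2.074, 0.006]
ft_force: [-0.0, 0.5, -2.9]
finger_gap: 0.373
```

```bash
python3 -c "
from h import *
goal(.4443,.2808,.0506,82.65)
s=manip.camera('scene');t=manip.camera('top')
goal(.4443,.2808,.0506,82.65)
crop(s,'s17.png',370,180,130,110,6);crop(t,'t17.png',130,230,160,110,4)"
```

```text
t18.65 p [0.4449 0.2782 0.0849] phi 82.63 tilt 0.21 gap 0.373 F [-0.   0.5 -2.9]
turn [-0.0029  0.0024 -0.0003] shift now-axes [ 0.0025 -0.0009  0.0343] goal-axes [ 0.0025 -0.001   0.0343]
q [-0.38  0.41 -0.36  2.05  0.21  0.72 -1.01]
t18.75 p [0.4463 0.2796 0.0872] phi 82.64 tilt 0.06 gap 0.367 F [ 0.1 -0.6 -2.9]
turn [ 0.0007 -0.0006 -0.0003] shift now-axes [ 0.001  -0.0021  0.0366] goal-axes [ 0.001  -0.0021  0.0366]
q [-0.38  0.41 -0.36  2.05  0.21  0.72 -1.01]
```

View pics/s17.png

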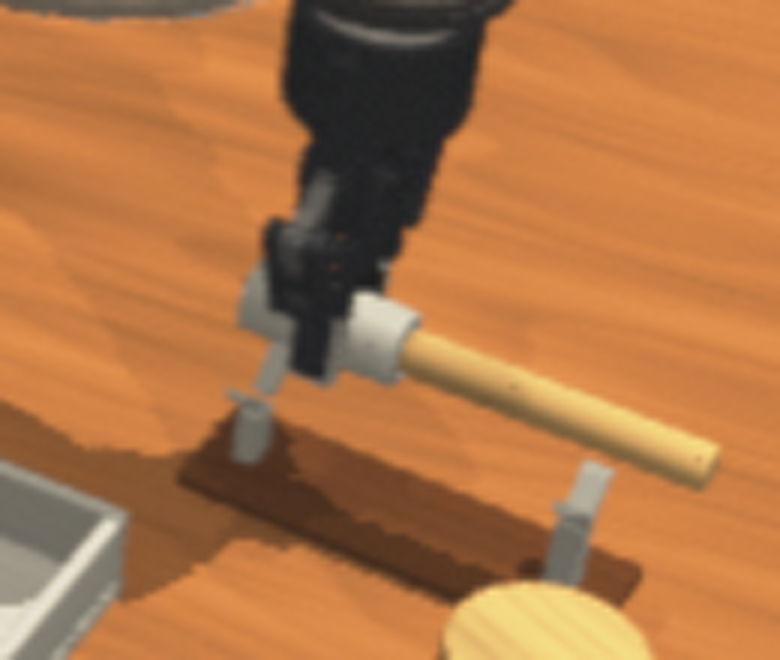

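View pics/t17.png

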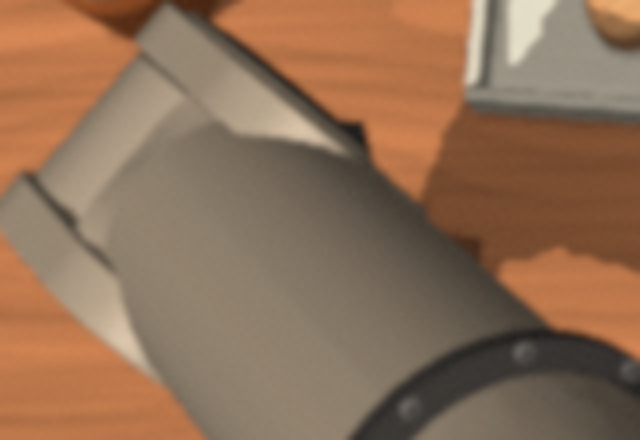

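Emit:
play_rows(
  steps=[
    [0,0,0,0.001,-0.002,0.008,0.2],
    [0,0,0,0,0,0.008,0.2],
    [0,0,0,0,0,0.008,0.2],
    [0,0,0,0,0,0.007,0.2],
    [0,0,0,0,0,0,0.2],
  ],
)

```text
time: 19.17
tcp_pos: [0.443, 0.2804, 0.0536]
ee_rot: [-2.359, -2.075, 0.003]
ft_force: [-0.5, -0.3, -3.3]
finger_gap: 0.372
```

Emit:
play_rows(
  steps=[
    [0,0,0,0,0,0,0.2],
    [0,0,0,0,0,0,0.2],
  ],
)

```text
time: 19.33
tcp_pos: [0.4438, 0.281, 0.0551]
ee_rot: [-2.359, -2.075, -0.0]
ft_force: [0.6, -0.8, -4.0]
finger_gap: 0.376
```

```bash
python3 -c "
from h import *
goal(.4443,.2808,.0506,82.65)
s=manip.camera('scene')
crop(s,'s18.png',370,180,130,110,6)"
```

```text
t19.33 p [0.4438 0.281  0.0551] phi 82.67 tilt 0.00 gap 0.376 F [ 0.6 -0.8 -4. ]
turn [-0.     -0.      0.0004] shift now-axes [-0.0001  0.0006  0.0045] goal-axes [-0.0001  0.0006  0.0045]
q [-0.4   0.45 -0.35  2.07  0.25  0.66 -1.04]
```

View pics/s18.png

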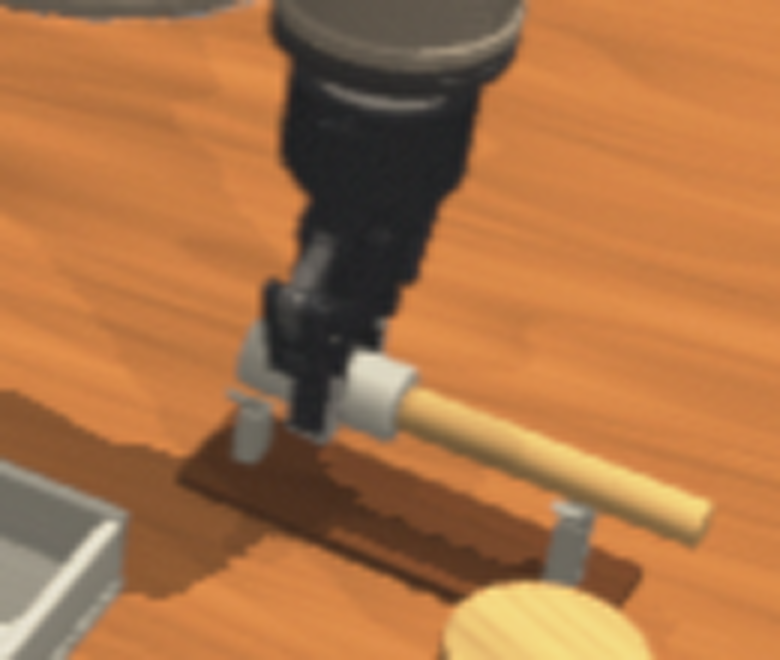

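Down the last 4 mm, check contact, then release.

Emit:
play_rows(
  steps=[
    [0,0,0,0,0.0005,0.002,0.2],
    [0,0,0,0,0,0.002,0.2],
    [0,0,0,0,0,0.0005,0.2],
    [0,0,0,0,0,0,0.2],
    [0,0,0,0,0,0,0.2],
  ],
)

```text
time: 19.8
tcp_pos: [0.4444, 0.281, 0.0511]
ee_rot: [2.359, 2.075, 0.001]
ft_force: [-3.2, -1.9, 7.9]
finger_gap: 0.373
```

Emit:
play_rows(
  steps=[
    [0,0,0,0,0,0,0.5],
    [0,0,0,0,0,0,0.7],
    [0,0,0,0,0,0,0.8],
    [0,0,0,0,0,0,0.8],
    [0,0,0,0,0,-0.005,0.8],
  ],
)

```text
time: 20.22
tcp_pos: [0.4438, 0.2805, 0.0551]
ee_rot: [-2.359, -2.075, 0.002]
ft_force: [-0.7, 0.8, -0.7]
finger_gap: 0.804
```

Emit:
play_rows(
  steps=[
    [0,0,0,0,0,-0.015,0.8],
    [0,0,0,0,0,-0.03,0.8],
    [0,0,0,0,0,-0.035,0.8],
    [0,0,0,0,0,-0.035,0.8],
    [0,0,0,0,0,-0.035,0.8],
  ],
)

```text
time: 20.63
tcp_pos: [0.4438, 0.2807, 0.2076]
ee_rot: [-2.358, -2.075, 0.0]
ft_force: [-0.1, 0.6, -0.5]
finger_gap: 0.8
```

Emit:
play_rows(
  steps=[
    [0,0,0,-0.035,0,0,0.8],
    [0,0,0,-0.035,0,0,0.8],
    [0,0,0,-0.035,0,0,0.8],
    [0,0,0,-0.035,0,0,0.8],
    [0,0,0,-0.035,0,0,0.8],
  ],
)

```text
time: 21.05
tcp_pos: [0.4213, 0.1057, 0.2061]
ee_rot: [2.359, 2.075, 0.001]
ft_force: [1.1, -0.8, 0.5]
finger_gap: 0.804
```

Emit:
play_rows(
  steps=[
    [0,0,0,-0.035,0,0,0.8],
    [0,0,0,-0.035,0,0,0.8],
    [0,0,0,-0.035,0,0,0.8],
    [0,0,0,-0.035,0,0,0.8],
    [0,0,0,0,0,0,0.8],
  ],
)

```text
time: 21.47
tcp_pos: [0.4027, -0.037, 0.2059]
ee_rot: [2.365, 2.067, -0.001]
ft_force: [-1.1, -1.2, -0.0]
finger_gap: 0.799
```

```bash
python3 ov.py o2; python3 -c "
from h import *
goal(.4443,.2808,.0506,82.65)
s=manip.camera('scene');t=manip.camera('top')
crop(s,'s19.png',260,180,240,150,3);crop(t,'t19.png',130,150,260,180,3)"
```

```text
t21.57 p [ 0.4038 -0.0326  0.206 ] phi 82.51 tilt 0.04 gap 0.804 F [-0.7  1.5 -0.1]
turn [ 0.0007 -0.0002 -0.0025] shift now-axes [ 0.316  -0.0009  0.1555] goal-axes [0.316  0.     0.1554]
q [ 0.09  0.02 -0.17  2.2   0.01  0.92 -0.21]
```

View pics/o2c.png

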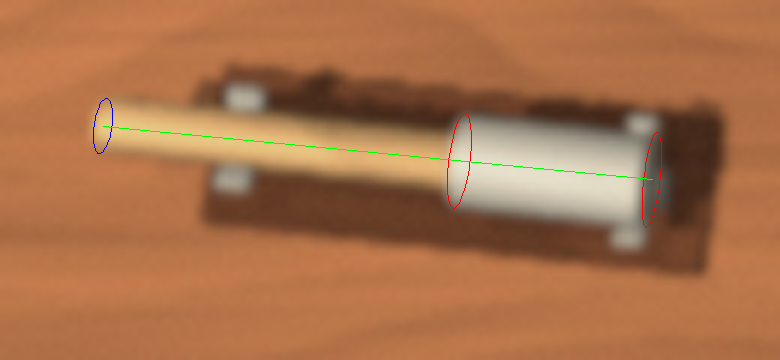

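View pics/o2d.png

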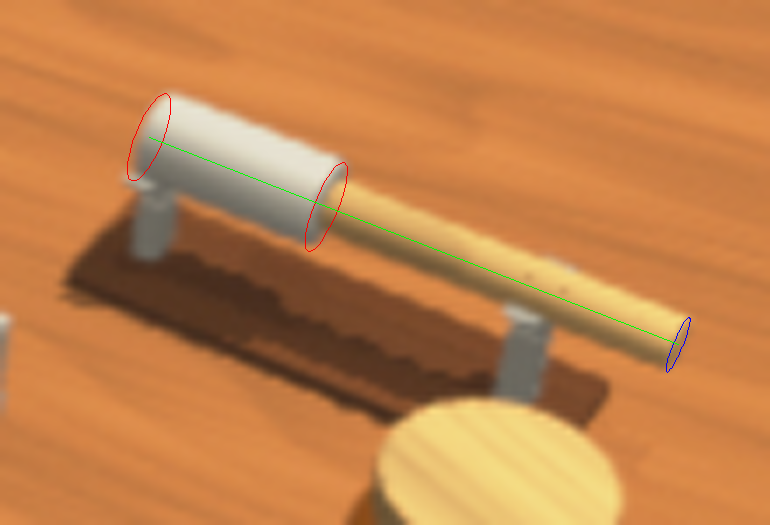

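View pics/s19.png

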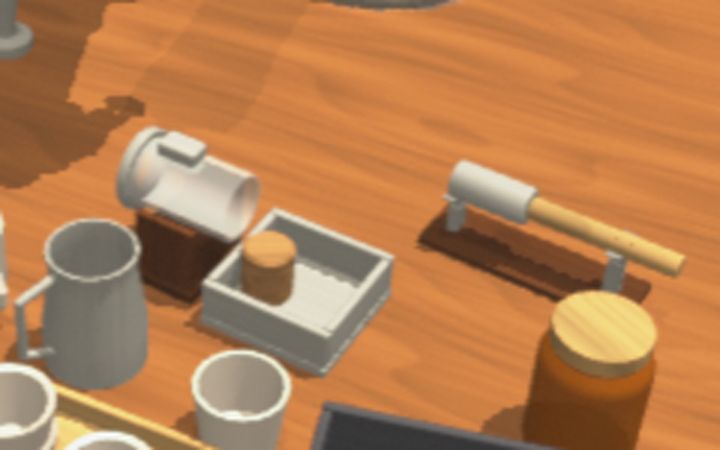

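View pics/t19.png

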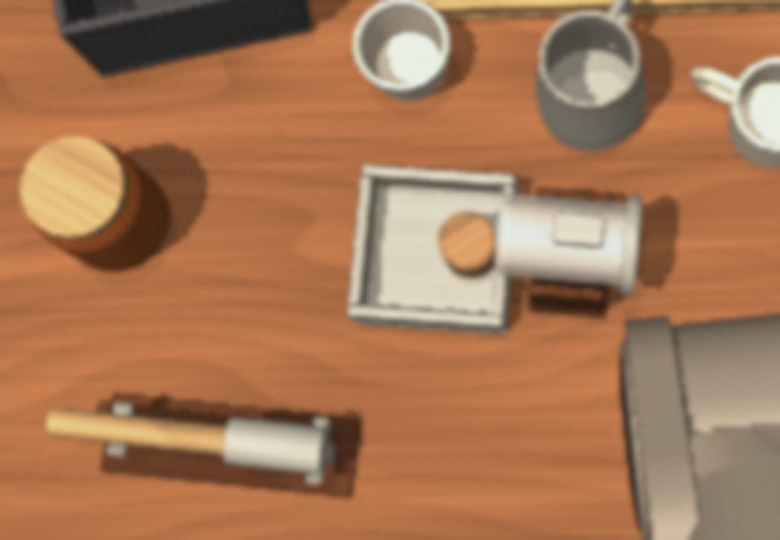

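Emit:
play_rows(
  steps=[
    [0,0,0,0,0,0,0.8],
    [0,0,0,0,0,0,0.8],
    [0,0,0,0,0,0,0.8],
  ],
)

```text
time: 21.92
tcp_pos: [0.404, -0.031, 0.2056]
ee_rot: [-2.357, -2.076, 0.0]
ft_force: [0.3, -0.3, 0.1]
finger_gap: 0.801
```

Run:
```python
from h import *
T=lambda L,x0,y0,k:[((x+.5)/k-.5+x0,(y+.5)/k-.5+y0) for x,y in L]
t=manip.camera("top")
print("tub",plane(t,T([(362,168),(514,176),(348,318)],130,150,3),.045), "stopper top",plane(t,T([(468,242)],130,150,3),.058))
print(manip.finish_job())
```

```text
tub [[0.65142918 0.21773954 0.045     ]
 [0.64238598 0.1037369  0.045     ]
 [0.53778816 0.22796509 0.045     ]] stopper top [[0.59024167 0.13762603 0.058     ]]
the job is handed in; nothing more can be done
None
```

The stopper is in the tub, the rod is back on its rest, and I handed the job in at about 22 s of the 72 s allowed. It reported no verdict.

I gripped the tub by one wall, brought it in from the side and set it under the plain end. I then took the rod, pushed the stopper out through the collar end, and laid the rod back.

**Last pictures, before handing in**
- **Tub:** it stands flat, with its centre near (0.590, 0.166). That is about 6 mm from my estimate of the drop point.
- **Stopper:** it stands upright in the tub against the wall nearest the tube, about 28 mm from the tub's centre.
- **Rod:** it lies in both notches, tip the same way as before, and matches its first-picture outline in both views to within about a pixel.
- **Bystanders:** the cups, pitcher and jar beside the work show no visible shift. I did not re-measure any of the bystanders, and cup_c is outside the last cropped pictures.
- **Arm:** it is held clear, and no contact force was reading.

**What did not agree or went less cleanly**
- **Tube position:** my tube outline was 2 to 3 mm off in the top view and did not agree fully with the side view. The 8 mm of clearance in the collar covered this.
- **Tub passing the rest:** one force reading of about 8 N came as the tub passed the rod's rest. It was gone at the next reading, and the rod looked unmoved.
- **Gripping the rod:** while the fingers closed on the rod in its notches, the wrist force read about 29 N, well under the 120 N limit.

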